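Fit the loose discs to the bench polisher's studded hub

ROBOT

A 6-joint arm with a two-finger parallel gripper is mounted at the origin on a cart in front of the work surface, level with it; the furniture and walls round the work are solid. World frame = base frame: x ahead of the robot, y to its left, z up, the work surface at z = 0. Lengths are in m, angles in rad, forces in N, time in s.
With the tool pointing down it reaches from about 0.3 to 0.775 m from the base axis. Payload 14.6 kg.
Tool frame: the origin (TCP) lies at the very end of the fingers, on their centre line; the grasp point (between the pads) lies 19 mm behind it; z points along the fingers, y is the line along which they close (so a half turn about z gives the same grasp; the last joint's range is limited). The gripper opens to 94 mm and grips with 3 to 60 N. Pads are 16 mm wide; open, the fingers measure 119 mm over their backs; the gripper's body (75 mm by 177 mm) begins 78 mm behind the grasp point.
Start: joints at [1.223, 0.3, 1.521, -0, 1.321, -0.067], TCP at [0.152, 0.528, 0.181] pointing down, gripper open.
Joint ranges: [-3.03, 3.03], [-0.79, 2.21], [0.23, 2.52], [-1.04, 4.18], [0, 3.07], [-2.55, 2.55]. Speed limits (rad/s): [2.22, 2.22, 2.57, 3.14, 3.14, 3.14].

INTERFACE

Orientations are given as [roll, pitch, yaw] about the fixed x, y, z axes, in that order (R = Rz(yaw) Ry(pitch) Rx(roll)).
In Python, from station import * gives the robot as it stands.
- The arm moves only by the tool jog_arm, never from a script. Its argument "rows" is a list of rows, each a list of 3 entries, a list of its own where there are three numbers: the shift along the tool's x, y, z in m, then the turn about the tool's z in degrees, then the finger opening in m, from 0 to 0.094. A call has 1 to 12 rows; each row shifts and turns the commanded pose from where the row before left it, along the tool's axes as they then stand; what a row does not reach is not made up. A row lasts 1/12 s, in which the tool goes at most 41.7 mm and 7.16 degrees, less where a joint would pass 70% of its speed; a pose out of reach is approached as far as the arm can. A call is refused whole if a number of a shift passes 0.0417 or a number of a turn 7.16, either way. A call with a gripper value outside its range is refused whole. The fingers move at their own pace and stop on an object; "squeeze" is the grip in N (left out, the last holds). Time passes only in rows, so rows that do not move let the fingers close. It gives the time, the measured TCP pose, the force, the opening and the grip force at its end, in the units of the state.
- get_obs(): the state, without advancing time (a new reading comes with each control period).
- camera(name): name is "scene" or "top" or "wrist"; returns a dict with "image" (480x640x3 uint8, red, green, blue), "range_z" (480x640 float32, m along the optical axis (not along the pixel's ray), 0 where there is no reading), "K" (3x3 intrinsics, pixels), "world_from_camera" (4x4, takes a point from camera to world coordinates); the wrist camera has in their place "T_tool_cam" (4x4, takes a point from camera to tool coordinates, whose origin is the TCP and whose axes are the flange's). Camera axes: x right, y up, looking along -z (the intrinsics and any distortion apply to the point x, -y, -z); pixel columns grow to the right and rows downward; lengths in m; the calibration is good to about 2 mm. A picture is of the moment at which its call begins: read the wrist's pose just before it.
- hand_in(): hands the job in; it is judged then, once.
Trained networks look in a picture, given as the dict that the camera call returned (one of the last four; its "shot" number tells which), for a name from the list of things; names that differ only in an ending like _2 or _b are one class to them, and where a whole thing is asked for, a point or a joint stands for the part that bears it (a point fixed in the world has none). Each returns a list of dicts, best first, with "p" (0 to 1); they miss things now and then, are a little off and sometimes report something else, mostly with a low value. They report only what shows in the picture. A call takes as long as a camera call. They do not tell look-alikes from the thing itself.
- search_frame(label, picture): "at" ([column, row] as shares, 0 to 1, of the picture: columns of its width, rows of its height, amid what is visible of it).
- spot_point(label, picture): "at" ([column, row] as shares, 0 to 1, of the picture: columns of its width, rows of its height: a listed point, or the origin of a listed thing).
The state is a dict: "time_s": time; "qpos": joint angles; "joint_vel": joint speeds; "tau": joint torques, N m; "ee_pos": TCP position; "eef_rot": TCP orientation; "force": force on the tool from outside, world axes, zero at the start; "moment": the same for the moment, N m; "grip_width": finger opening in m; "grip_force": force on a finger pad.
Only numpy, scipy, OpenCV 4.12 (cv2) and the standard library are available. Lean on these libraries where they do the work, as an engineer would, in place of code of your own. Each camera call takes 0.05 s, during which the arm holds its last target. There are 200 camera calls.

TASK

Press the polisher's stop button down so that it latches, and only then swing the keeper bar clear of the hub and fit every loose steel disc on the hub, each turned so that its three bolt holes slide over the three studs, all lying flat down in one stack. Then swing the keeper bar back over the middle of the hub, and last of all twist the stop button clockwise until it has risen fully up again. Leave the sanding block, the pliers and the wax block where they are.

Things in the scene. Friction and masses are not known exactly. Their poses are not given: they have to be found in the camera images.
- machine: small bench polisher, fixed: grey base 150 x 96 x 14 mm with an upright spindle. Its origin is on the spindle axis at desk level; +x points from the keeper post to the spindle. A grey post, 20 mm in diameter and 70 mm high, stands 60 mm from the spindle axis on the -x side; the base reaches 97 mm to -x and 53 mm to +x
- hub: hub on the spindle: round face 54 mm across with three steel studs, 6 mm thick, on a circle of 20 mm radius, one in its +x direction, the others 120 degrees to either side. Origin on the spindle axis at desk level, z up; the face is 26 mm, the tapered stud tips 68 mm above it. Does not turn. The first disc lies on the face, each next on the one below
- disc1: loose steel disc, 60 mm in diameter, 12 mm thick, 0.16 to 0.26 kg, with three 10 mm through holes on a circle of 20 mm radius, one in its +x direction, the others 120 degrees to either side; the dark mark in its middle is no bore. Origin: centre of its underside, z its axis, up (keep this side up). All discs are alike and go on in any order; two or three of the three are there
- disc2: like disc1
- disc3: like disc1
- keeper (a joint): keeper bar's swing in rad: 0 when it lies over the middle of the hub, growing counter-clockwise from above as it swings away, up to 2.1. Flat steel bar 7 mm thick, underside 71 mm above the desk, 60 mm from its pivot to the handle; turns about the upright post with light friction (about 0.5 N at the handle) and stays where it is left. It blocks the studs from above when closed
- keeper_handle (a point): centre of the top of the handle at the keeper's free end: black upright round peg, 14 mm in diameter, standing 20 mm up from the bar; its top is 98 mm above the desk. Straight above the spindle axis when the keeper is closed
- keeper_pivot (a point): point on the keeper's upright pivot axis, at the height of the handle's top
- stop_box: stop button's grey box, fixed, 56 x 56 x 40 mm; its origin is the centre of its underside. The mushroom button stands on it
- stop_cap (a point): top centre of the mushroom button: 70 mm above the desk when up, 62 mm when pressed. The middle is a black cap 26 mm in diameter, which moves straight down and does not turn; it stands 5 mm above a dark ribbed round collar, 40 mm in diameter and 13 mm high, that can be gripped round its rim
- stop (a joint): button's travel in m: 0 is up (running), 0.008 fully down (stopped). Pressing the cap straight down takes 2 to 4 N; a coarse thread under the head winds down with it and latches, so the button stays down when let go
- stop_collar (a joint): collar's turn in rad, tied to the travel by the thread: 0 when up, 0.9 (counter-clockwise from above) when fully down. Pressing the cap turns the collar by itself. To reset, twist the collar clockwise from above by 0.9 rad: the head rises by 8 mm as it turns, about 0.9 mm for each 0.1 rad, and stays where it is left
- sanding_block: bystander: wooden sanding block, 24 x 98 x 17 mm, origin at the centre of its underside; leave it
- pliers: bystander: small pliers lying flat, 57 x 124 x 15 mm, origin at the centre of the underside; leave them
- wax: bystander: brown wax block, 30 x 56 x 22 mm, origin at the centre of its underside; leave it
There are look-alikes about, which are no part of the job. What is shaped like the disc3 but blue is not meant.

How it is judged:
By the outcome, as a careful person would: the job done as asked, in the order asked, and still so for the second after the job is handed in, with the robot touching nothing.
Of disc1, disc2, disc3 only 2 to 3 are there at a start; the rules pass over those that are not, and their reading is None.
At some moment in a run one of disc1, disc2, disc3 may be knocked a few centimetres aside while the robot is not near it.
Once in a run the grip may slacken for a moment while it holds something.
It also fails if it takes over 208 s, if anything falls off the work surface, if the arm or the gripper's body presses on something with over 40 N, if the wrist force passes 120 N, or if a joint passes its speed limit or range.

## Working session

There is one attempt and no reset: what is moved stays moved. The work goes in short steps, Python scripts to look and compute and a tool call to move; the robot and the scene stay as the last step left them, time stands still between calls to the robot, and variables do not carry over. Pictures are saved under pics/ and viewed, at most 14 in all, crops included, and the job is handed in when it is done.

Besides the shell and the picture viewer there is one more tool, called after ">>>" by a JSON object that holds its "fn" and its "kwargs". jog_arm: Moves the arm, as the interface text tells. Its arguments: {"type":"object","properties":{"rows":{"type":"array","items":{"type":"array"}},"squeeze":{"type":"number"}},"required":["rows"]}

```bash
ls; mkdir -p pics
cat > h.py <<'E'
from station import *
import numpy as np, cv2
from scipy.spatial.transform import Rotation as R
def wfc(c,obs=None):
    if 'world_from_camera' in c: return np.array(c['world_from_camera'])
    T=np.eye(4);T[:3,:3]=R.from_euler('xyz',obs['eef_rot']).as_matrix();T[:3,3]=obs['ee_pos']
    return T@np.array(c['T_tool_cam'])
def shot(n):
    o=get_obs();c=camera(n);c['W']=wfc(c,o);return c
def ray(c,u,v):
    K=np.array(c['K']);d=np.array([(u-K[0,2])/K[0,0],-(v-K[1,2])/K[1,1],-1.])
    return c['W'][:3,3],c['W'][:3,:3]@d
def atz(c,u,v,z):
    p,d=ray(c,u,v);return p+d*(z-p[2])/d[2]
def atd(c,u,v):
    p,d=ray(c,u,v);return p+d*c['range_z'][int(v),int(u)]
def cloud(c):
    v,u=np.mgrid[:480,:640];K=np.array(c['K'])
    d=np.stack([(u-K[0,2])/K[0,0],-(v-K[1,2])/K[1,1],-np.ones_like(u,float)],-1)
    return c['W'][:3,3]+(d*c['range_z'][...,None])@c['W'][:3,:3].T
def save(im,n): cv2.imwrite('pics/'+n,im[...,::-1])
E
python3 - <<'E'
from h import *
o=get_obs();print(o)
for n in('top','scene'):
    c=shot(n);save(c['image'],n+'0.png');print(n,c['W'].round(3).tolist(),c['K'],[k for k in c])
    for l in ['disc1','hub','keeper_handle','keeper_pivot','stop_cap','stop_box','sanding_block','pliers','wax','machine']:
        try:
            for r in spot_point(l,c)[:5]:
                u,v=r['at'][0]*640,r['at'][1]*480
                print(l,round(r['p'],2),int(u),int(v),atd(c,u,v).round(3))
        except Exception as e: print(l,e)
E
```

```text
pics
{'time_s': 0.0, 'qpos': array([ 1.22339643e+00,  3.00457940e-01,  1.52157753e+00, -1.01022734e-06,
        1.32068552e+00, -6.65986807e-02]), 'joint_vel': array([ 8.84360902e-04,  1.66613720e-03, -9.99596383e-04,  5.96623107e-04,
       -6.22581381e-05,  9.90624245e-04]), 'tau': array([ 1.46595667e-04, -5.31804836e+01, -3.52739775e+01,  7.09120464e-02,
        2.43364874e-02, -8.47310753e-05]), 'ee_pos': array([0.15232416, 0.52818913, 0.18039506]), 'eef_rot': array([-3.14046676e+00, -7.41136027e-05,  2.86079165e+00]), 'force': array([-0.02387012, -0.23977786,  0.1378271 ]), 'moment': array([-0.01222627, -0.03432005, -0.02362595]), 'grip_force': 0.0, 'grip_width': 0.0938355958099893}
top [[0.007, 0.999, -0.045, 0.526], [-1.0, 0.006, -0.022, 0.354], [-0.022, 0.045, 0.999, 0.975], [0.0, 0.0, 0.0, 1.0]] [[582.69009356   0.         319.84247452]
 [  0.         582.69009356 240.48829233]
 [  0.           0.           1.        ]] ['image', 'range_z', 'K', 'world_from_camera', 'shot', 'W']
disc1 0.88 305 248 [0.555 0.399 0.013]
disc1 0.8 422 203 [0.631 0.207 0.014]
disc1 0.57 310 317 [
[... 944 characters left out ...]
, 'range_z', 'K', 'world_from_camera', 'shot', 'W']
disc1 0.93 240 309 [0.437 0.384 0.012]
disc1 0.87 296 280 [0.554 0.383 0.012]
disc1 0.8 386 336 [0.628 0.202 0.013]
hub 0.9 316 373 [0.485 0.204 0.027]
hub 0.34 237 309 [0.433 0.387 0.012]
keeper_handle 0.84 308 350 [0.478 0.218 0.097]
keeper_pivot 0.81 287 379 [0.43 0.2  0.08]
stop_cap 0.6 353 273 [0.629 0.313 0.069]
stop_box 0.89 350 293 [0.613 0.296 0.038]
sanding_block 0.66 375 253 [0.71  0.355 0.016]
pliers 0.72 280 218 [0.604 0.53  0.003]
pliers 0.64 207 253 [0.437 0.515 0.025]
wax 0.87 207 254 [0.437 0.51  0.029]
machine 0.67 313 374 [0.479 0.206 0.026]
machine 0.53 296 276 [0.558 0.392 0.01 ]
machine 0.47 209 251 [0.442 0.515 0.029]
```

View pics/top0.png

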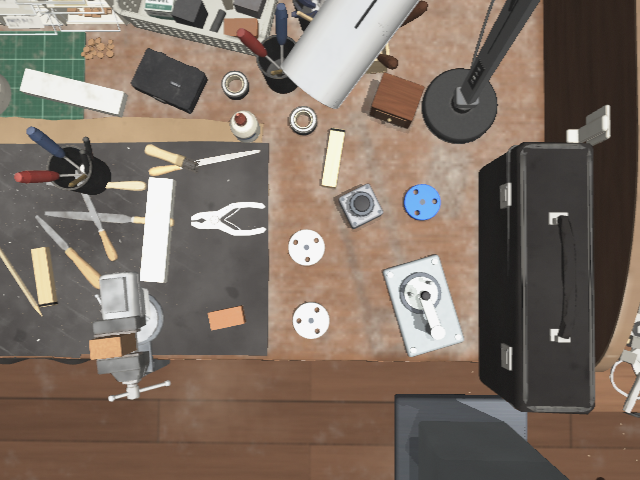

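View pics/scene0.png

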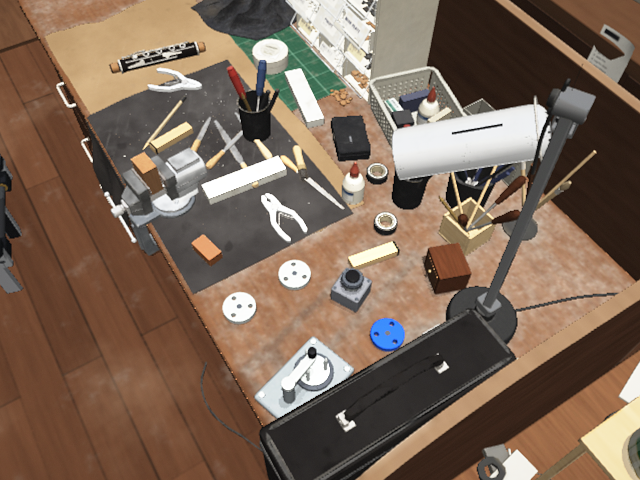

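Top picture: two steel discs at (305,248) and (310,320). The disc at (422,203) has the same shape but is blue, so it is the look-alike. The stop box is at (361,205), the machine at (420,292), and the keeper pivot at (437,334). No third steel disc shows. I'll move to a viewpoint for the wrist camera.

>>> {"fn": "jog_arm", "kwargs": {"rows": [[[-0.03,-0.013,-0.012],0,0.094],[[-0.03,-0.013,-0.012],0,0.094],[[-0.03,-0.013,-0.012],0,0.094],[[-0.03,-0.013,-0.012],0,0.094],[[-0.03,-0.013,-0.012],0,0.094],[[-0.03,-0.013,-0.012],0,0.094],[[-0.03,-0.013,-0.012],0,0.094],[[-0.03,-0.013,-0.012],0,0.094],[[-0.03,-0.013,-0.012],0,0.094],[[-0.03,-0.013,-0.012],0,0.094],[[-0.03,-0.013,-0.012],0,0.094],[[0,0,0],0,0.094]]}}

```text
time_s: 2.1
ee_pos: [0.4334, 0.2967, 0.3148]
eef_rot: [3.14, 0.002, 2.857]
force: [-0.3, 0.7, 0.2]
grip_width: 0.0939
grip_force: 0.0
```

Run:
```python
from h import *
o=get_obs();print(o['time_s'],o['ee_pos'],o['eef_rot'],o['qpos'].round(2))
c=shot('wrist');save(c['image'],'w1.png');print(np.array(c['T_tool_cam']).round(3),c['K'])
for l in ['disc1','hub','keeper_handle','keeper_pivot','stop_cap','stop_box']:
    for r in spot_point(l,c)[:5]:
        u,v=r['at'][0]*640,r['at'][1]*480
        print(l,round(r['p'],2),int(u),int(v),atd(c,u,v).round(3))
# toolbox height from scene
s=shot('top');P=cloud(s)
print('toolbox',P[250,520],'lamp',P[50,350],P[90,330])
```

```text
2.1 [0.43335057 0.29671736 0.31481887] [3.14021384e+00 2.47316347e-03 2.85692369e+00] [ 0.53  0.18  1.37 -0.    1.6  -0.76]
[[ 0.001  0.969  0.247  0.071]
 [ 1.    -0.001  0.     0.   ]
 [ 0.     0.247 -0.969 -0.203]
 [ 0.     0.     0.     1.   ]] [[430.28014704   0.         320.7499502 ]
 [  0.         430.28014704 244.42223735]
 [  0.           0.           1.        ]]
disc1 0.92 398 174 [0.435 0.392 0.012]
disc1 0.84 422 268 [0.555 0.393 0.011]
disc1 0.78 299 356 [0.627 0.211 0.011]
hub 0.67 265 253 [0.479 0.216 0.026]
hub 0.67 534 273 [0.604 0.527 0.002]
keeper_handle 0.81 256 278 [0.485 0.214 0.099]
keeper_handle 0.56 378 359 [0.626 0.31  0.069]
keeper_pivot 0.76 218 232 [0.43  0.187 0.08 ]
keeper_pivot 0.27 509 144 [0.435 0.516 0.025]
stop_cap 0.65 376 358 [0.625 0.308 0.068]
stop_box 0.71 372 331 [0.604 0.312 0.041]
stop_box 0.19 533 273 [0.605 0.527 0.001]
toolbox [0.54908539 0.10952604 0.20881842] lamp [0.78460911 0.33480833 0.28850919] [0.74357843 0.3585685  0.26432573]
```

View pics/w1.png

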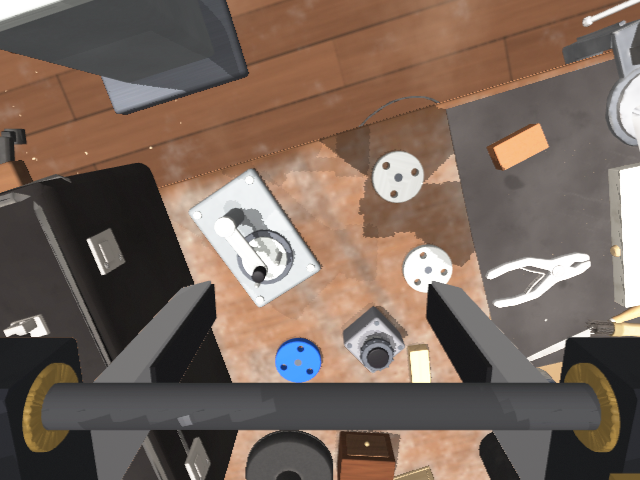

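```bash
cat >> h.py <<'E'
def circ(P,m):
    """least-squares circle of top-surface points' hull"""
    q=P[m][:,:2].astype(np.float32);(x,y),r=cv2.minEnclosingCircle(q);return x,y,r,q.mean(0),len(q)
def discholes(c,x,y,z=0.012):
    """rectify disc top at plane z around x,y at 0.25mm/px ; returns image"""
    n=320;g=(np.arange(n)-n/2)*0.00025
    X,Y=np.meshgrid(x+g,y+g,indexing='ij')
    W=np.linalg.inv(c['W']);p=np.stack([X,Y,np.full_like(X,z)],-1)@W[:3,:3].T+W[:3,3]
    K=np.array(c['K']);u=K[0,0]*p[...,0]/-p[...,2]+K[0,2];v=K[1,1]*-p[...,1]/-p[...,2]+K[1,2]
    return cv2.remap(c['image'],u.astype(np.float32),v.astype(np.float32),cv2.INTER_LINEAR)
E
python3 - <<'E'
from h import *
t=shot('top');w=shot('wrist')
for n,c in(('top',t),('wrist',w)):
    P=cloud(c)
    for nm,x,y in(('A',.555,.393),('B',.436,.389)):
        m=(np.hypot(P[...,0]-x,P[...,1]-y)<.045)&(P[...,2]>.007)&(P[...,2]<.02)
        print(n,nm,circ(P,m),np.median(P[m][:,2]))
    m=(np.hypot(P[...,0]-.625,P[...,1]-.308)<.03)&(P[...,2]>.064)&(P[...,2]<.08)
    print(n,'cap',circ(P,m),P[m][:,2].max())
    m=(np.hypot(P[...,0]-.485,P[...,1]-.214)<.015)&(P[...,2]>.09)&(P[...,2]<.105)
    print(n,'handle',circ(P,m))
    m=(np.hypot(P[...,0]-.43,P[...,1]-.187)<.05)&(P[...,2]>.072)&(P[...,2]<.086)
    q=P[m][:,:2];print(n,'bar',q.mean(0),np.linalg.svd(q-q.mean(0),full_matrices=0)[2][0],q.min(0),q.max(0),np.median(P[m][:,2]))
    m=(P[...,2]>.009)&(P[...,2]<.019)&(np.abs(P[...,0]-.47)<.13)&(np.abs(P[...,1]-.21)<.1)&(np.hypot(P[...,0]-.625,P[...,1]-.21)>.045)
    m&=(np.hypot(P[...,0]-.555,P[...,1]-.393)>.04)&(np.hypot(P[...,0]-.436,P[...,1]-.389)>.04)
    print(n,'base',cv2.minAreaRect(P[m][:,:2].astype(np.float32)*1000))
P=cloud(t);m=(P[...,2]>.15)&(P[...,1]<.2)&(P[...,0]<.7)&(P[...,0]>.3)&(P[...,2]<.25);print('tbox',P[m].min(0),P[m].max(0))
im=[discholes(c,x,y) for x,y in((.555,.393),(.436,.389)) for c in(w,t)]
save(np.vstack([np.hstack(im[:2]),np.hstack(im[2:])])[:600],'holes.png')
E
```

```text
top A (0.5579017400741577, 0.39880722761154175, 0.030006036162376404, array([0.55782753, 0.39861834], dtype=float32), 944) 0.012386150010107455
top B (0.4376918375492096, 0.3905460834503174, 0.030009539797902107, array([0.44696608, 0.39843658], dtype=float32), 449) 0.012119887875931434
top cap (0.6240137219429016, 0.3100303113460541, 0.019241515547037125, array([0.62505734, 0.3100236 ], dtype=float32), 372) 0.0742147408785524
top handle (0.4833623468875885, 0.21482326090335846, 0.007165740244090557, array([0.483946  , 0.21541923], dtype=float32), 72)
top bar [0.44488196 0.20123865] [-0.94633698 -0.32318155] [0.41676596 0.184267  ] [0.47577184 0.2173222 ] 0.07870724544654117
top base ((491.6701965332031, 173.58734130859375), (171.35964965820312, 173.69395446777344), 16.993854522705078)
wrist A (0.5577772259712219, 0.39820095896720886, 0.030401621013879776, array([0.55355173, 0.39684328], dtype=float32), 1457) 0.010976589833408545
wrist B (0.43720555305480957, 0.38979578018188477, 0.030148999765515327, array([0.4366062 , 0.38949966], dtype=float32), 1938) 0.011015841080364963
wrist cap (0.6239418983459473, 0.3095209002494812, 0.0181292574852705, array([0.623296 , 0.3095443], dtype=float32), 503) 0.07157198050792674
wrist handle (0.4833400547504425, 0.2146323025226593, 0.007225147448480129, array([0.4824649, 0.2152107], dtype=float32), 158)
wrist bar [0.44374115 0.20089295] [0.94216231 0.33515696] [0.41647376 0.18344459] [0.47598817 0.21783598] 0.07747578468034319
wrist base ((470.2205810546875, 210.412841796875), (261.7055358886719, 195.3407745361328), 0.7958382964134216)
tbox [ 0.33789279 -0.02374621  0.15000671] [0.69999935 0.12196369 0.24999893]
```

Wrist picture: it confirms both steel discs, at (398,178) and (428,270). The blue one is at (299,360), and the keeper is closed over the hub at (265,255).

View pics/holes.png

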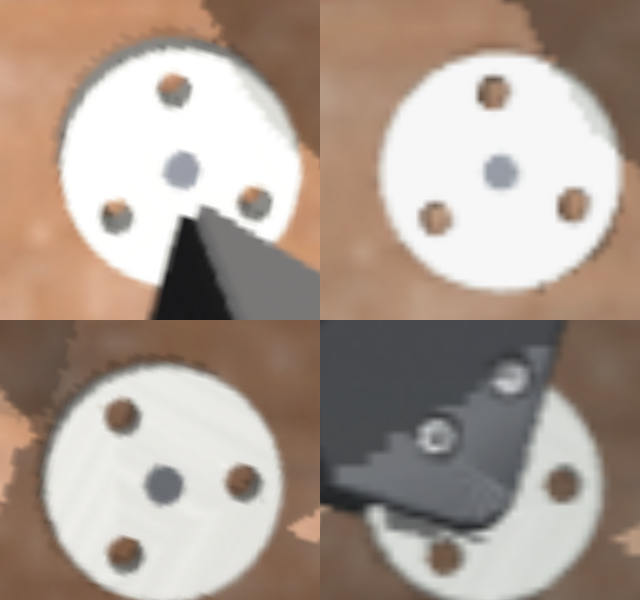

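Run:
```python
from h import *
w=shot('wrist');P=cloud(w);t=shot('top');Q=cloud(t)
for P in(P,Q):
    m=(P[...,2]>.009)&(P[...,2]<.019);m=m.astype(np.uint8)
    k,l,s,ce=cv2.connectedComponentsWithStats(m)
    # component nearest to machine base corner region
    ok=(np.hypot(P[...,0]-.47,P[...,1]-.21)<.11)
    i=np.bincount(l[ok&(m>0)]).argmax();print(cv2.minAreaRect(P[l==i][:,:2].astype(np.float32)*1000),s[i,4])
    m=(np.abs(P[...,2]-.026)<.003)&(np.hypot(P[...,0]-.483,P[...,1]-.2147)<.045);print('hub',circ(P,m))
```

```text
((463.0461730957031, 204.9967041015625), (149.48873901367188, 95.71851348876953), 17.216920852661133) 6117
hub (0.4874615967273712, 0.2120961993932724, 0.03183703497052193, array([0.4824333 , 0.21762216], dtype=float32), 933)
((467.2322998046875, 206.64938354492188), (142.15057373046875, 96.07745361328125), 16.88495445251465) 2933
hub (0.4840453267097473, 0.2124747782945633, 0.03372597694396973, array([0.48700184, 0.21479276], dtype=float32), 711)
```

Rectified crops, with rows running along +x and columns along +y at 0.25 mm/px:
- **Disc A:** centre (0.558, 0.398), holes at about 65° mod 120.
- **Disc B:** centre (0.437, 0.390), holes at about 91° mod 120.
- **Hub:** about 17°.

Next I'll press the button.

>>> {"fn": "jog_arm", "kwargs": {"rows": [[[-0.03,0.011,0],0,0],[[-0.03,0.011,0],0,0],[[-0.03,0.011,0],0,0],[[-0.03,0.011,0],0,0],[[-0.03,0.011,0],0,0],[[-0.029,0.011,0],0,0],[[0,0,0.025],-7.05,0],[[0,0,0.03],-7.05,0],[[0,0,0.03],-7.05,0],[[0,0,0.03],-7.05,0],[[0,0,0.03],-7.05,0],[[0,0,0.03],-7.05,0]]}}

```text
time_s: 3.7
ee_pos: [0.6199, 0.3135, 0.1365]
eef_rot: [3.142, -0.0, -2.678]
force: [0.5, 0.9, 0.3]
grip_width: 0.0175
grip_force: 0.0
```

>>> {"fn": "jog_arm", "kwargs": {"rows": [[[0,0,0],0,0],[[0,0,0],0,0],[[0,0,0],0,0],[[0,0,0],0,0]]}}

```text
time_s: 4.03
ee_pos: [0.621, 0.3139, 0.1407]
eef_rot: [-3.141, 0.004, -2.687]
force: [0.3, 0.1, 0.9]
grip_width: 0.0004
grip_force: 0.0
```

```bash
cat >> h.py <<'E'
def plan(x,y,z,yaw):
    o=get_obs();M=R.from_euler('xyz',o['eef_rot']).as_matrix()
    d=M.T@(np.array([x,y,z])-o['ee_pos']);dy=-((yaw-np.degrees(o['eef_rot'][2])+180)%360-180)
    print('tool shift',d.round(4),'turn',round(dy,1))
E
python3 -c "
from h import *
plan(.624,.310,.075,206)
t=shot('top');P=cloud(t)
for z in(.05,.1,.15,.18):
    m=(abs(P[...,2]-z)<.025)&(P[...,1]<.18)&(P[...,0]<.6)&(P[...,0]>.35)&(P[...,1]>0);print(z,P[m][:,1].max() if m.any() else None)
"
```

```text
tool shift [-0.0007 -0.0048  0.0657] turn 0.0
0.05 0.11660817552218089
0.1 0.1164166707005024
0.15 0.11613085739480128
0.18 0.11613085739480128
```

>>> {"fn": "jog_arm", "kwargs": {"rows": [[[-0.001,-0.005,0.02],0,0],[[0,0,0.025],0,0],[[0,0,0.02],0,0],[[0,0,0.004],0,0],[[0,0,0.003],0,0],[[0,0,0.002],0,0],[[0,0,0.002],0,0],[[0,0,0.001],0,0],[[0,0,0.001],0,0],[[0,0,0],0,0]]}}

```text
time_s: 4.92
ee_pos: [0.6234, 0.3094, 0.0604]
eef_rot: [-3.142, 0.001, -2.684]
force: [-0.7, -1.4, -0.4]
grip_width: 0.0005
grip_force: 0.0
```

>>> {"fn": "jog_arm", "kwargs": {"rows": [[[0,0,0.001],0,0],[[0,0,0.001],0,0],[[0,0,0],0,0],[[0,0,0],0,0]]}}

```text
time_s: 5.25
ee_pos: [0.6232, 0.3093, 0.0579]
eef_rot: [-3.142, -0.0, -2.684]
force: [0.3, 0.5, -0.3]
grip_width: 0.0005
grip_force: 0.0
```

```bash
python3 -c "
from h import *
o=get_obs();print(o['ee_pos'],o['force'])
for n in('scene','top'):
    c=shot(n);P=cloud(c);m=(np.hypot(P[...,0]-.624,P[...,1]-.31)<.025);z=P[m][:,2];print(n,np.histogram(z,bins=np.arange(.03,.1,.002)))
save(shot('scene')['image'][220:340,290:420].repeat(4,0).repeat(4,1),'press.png')
"
```

```text
[0.62322958 0.30934975 0.05790882] [ 0.32834713  0.53103944 -0.29431914]
scene (array([ 0,  0,  2, 16, 61, 90, 53, 14,  1,  0,  0,  0,  6,  7, 19, 23, 36,
       55, 58, 44, 30,  9,  0,  0,  0,  1,  0,  2,  6,  5, 11, 12,  6, 11]), array([0.03 , 0.032, 0.034, 0.036, 0.038, 0.04 , 0.042, 0.044, 0.046,
       0.048, 0.05 , 0.052, 0.054, 0.056, 0.058, 0.06 , 0.062, 0.064,
       0.066, 0.068, 0.07 , 0.072, 0.074, 0.076, 0.078, 0.08 , 0.082,
       0.084, 0.086, 0.088, 0.09 , 0.092, 0.094, 0.096, 0.098]))
top (array([0, 0, 0, 0, 0, 0, 0, 0, 0, 0, 0, 0, 0, 0, 0, 0, 0, 0, 0, 0, 0, 0,
       0, 0, 0, 0, 0, 0, 0, 0, 0, 0, 0, 0]), array([0.03 , 0.032, 0.034, 0.036, 0.038, 0.04 , 0.042, 0.044, 0.046,
       0.048, 0.05 , 0.052, 0.054, 0.056, 0.058, 0.06 , 0.062, 0.064,
       0.066, 0.068, 0.07 , 0.072, 0.074, 0.076, 0.078, 0.08 , 0.082,
       0.084, 0.086, 0.088, 0.09 , 0.092, 0.094, 0.096, 0.098]))
```

View pics/press.png

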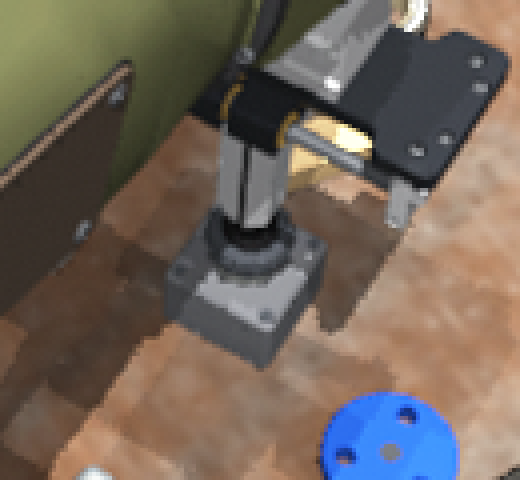

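Scene crop: the fingertips stand over the cap at (245,225) with the collar around it, and no force reads yet. I'll go lower in small steps.

>>> {"fn": "jog_arm", "kwargs": {"rows": [[[0,0,0.001],0,0],[[0,0,0],0,0],[[0,0,0.001],0,0],[[0,0,0],0,0]]}}

```text
time_s: 5.73
ee_pos: [0.6232, 0.3093, 0.0557]
eef_rot: [-3.142, -0.0, -2.684]
force: [-0.0, -0.5, -0.2]
grip_width: 0.0001
grip_force: 0.0
```

```bash
python3 -c "
from h import *
c=shot('scene');P=cloud(c)
for v in range(262,296,2): print(v,(P[v,340:366:2,2]*1000).astype(int))
print(c['image'][272:286:2,352].tolist())
"
```

```text
262 [  0   2   1 121 123 127 132 133 134 137 128 115  16]
264 [  2   3   1 111 118 118 122 125 129 132 117 108  12]
266 [ -2   3   0 108 111 110 120 121 126 122 113   7   6]
268 [ -2   0 100 101 105 106 114 113 119 118 106   3   0]
270 [  2   0  92  96 100  99 106 107 111 106  95   2   0]
272 [  0   1  68  92  93  90 103 103 106 100  66   3   3]
274 [ 2 38 65 72 86 87 96 95 99 91 64 62  0]
276 [38 64 64 68 70 68 87 90 93 72 65 63  1]
278 [40 63 65 69 68 73 70 70 71 66 64 66 40]
280 [40 63 62 64 70 72 67 70 72 67 65 62 43]
282 [41 56 66 63 67 68 70 71 68 65 65 62 39]
284 [39 37 61 65 65 67 66 67 64 66 63 60 40]
286 [42 42 43 59 62 63 65 65 61 63 53 42 40]
288 [38 41 37 57 57 60 60 58 59 58 41 41 39]
290 [40 36 40 38 39 40 43 44 42 40 38 42 42]
292 [42 37 37 39 42 41 35 39 39 41 41 39 39]
294 [35 36 42 38 41 39 39 40 41 35 42 42 39]
[[122, 122, 123], [145, 145, 146], [162, 162, 164], [9, 8, 9], [35, 35, 36], [42, 45, 48], [103, 109, 117]]
```

```bash
python3 -c "
from h import *
c=shot('scene');P=cloud(c);print(get_obs()['ee_pos'])
for v,u in((264,352),(270,352),(274,350),(274,354),(276,352),(276,356),(280,352)): print(v,u,(P[v,u]*1000).round(0))
t=shot('top');Q=cloud(t)
m=(Q[...,2]>.03)&(np.hypot(Q[...,0]-.62,Q[...,1]-.31)<.15);print(Q[m].min(0),Q[m].max(0))
w=shot('wrist');save(np.hstack([t['image'][100:300,250:450].repeat(2,0).repeat(2,1),w['image'][80:480,120:520]]),'pr2.png')
for r in spot_point('stop_cap',w): print(r, atz(w,r['at'][0]*640,r['at'][1]*480,.07))
"
```

```text
[0.62321788 0.30935229 0.05587624]
264 352 [617. 305. 121.]
270 352 [618. 304. 103.]
274 350 [617. 307.  86.]
274 354 [618. 298.  97.]
276 352 [617. 302.  87.]
276 356 [619. 294.  96.]
280 352 [618. 302.  73.]
[0.47031131 0.20197117 0.03486957] [0.76940529 0.40106741 0.97494848]
{'at': [0.4975, 0.6158], 'p': 0.74} [0.62527865 0.30892403 0.07      ]
```

View pics/pr2.png

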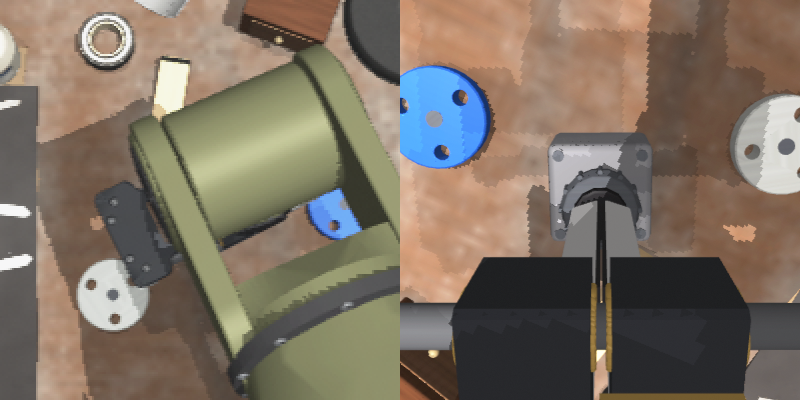

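```bash
python3 -c "
from h import *
w=shot('wrist');P=cloud(w)
for v in range(262,310,3): print(v,(P[v,308:334:4,2]*1000).astype(int),(P[v,314]*1000).round(),w['image'][v,314])
"
```

```text
262 [63 66 63 64 64 64 64] [613. 301.  64.] [122 124 132]
265 [63 64 64 64 64 64 63] [615. 301.  64.] [123 125 132]
268 [64 64 66 66 66 64 64] [616. 302.  65.] [24 25 24]
271 [66 67 69 69 68 67 65] [616. 302.  69.] [85 82 84]
274 [68 69 69 68 69 68 67] [617. 303.  69.] [61 58 61]
277 [69 69 68 69 68 68 68] [618. 303.  69.] [59 55 58]
280 [68 69 69 69 68 69 69] [620. 304.  69.] [44 44 45]
283 [82 82 81 69 69 83 82] [616. 302.  84.] [124 123 122]
286 [86 86 87 69 83 86 87] [617. 303.  86.] [124 123 122]
289 [90 90 90 68 86 90 90] [617. 303.  89.] [124 122 122]
292 [92 94 94 68 89 94 93] [617. 303.  93.] [124 123 122]
295 [97 97 98 69 93 96 97] [616. 303.  97.] [124 122 122]
298 [ 99 100 101  69  95 100 101] [617. 303.  99.] [124 123 122]
301 [104 103 103  69 100 103 103] [616. 303. 103.] [124 123 122]
304 [107 106 103  69 102 107 106] [616. 303. 107.] [124 123 122]
307 [109 109 106  69 106 109 109] [616. 303. 110.] [124 123 122]
```

Two cameras agree that the fingertips are still above the cap, which is still up at 70 mm. With the fingers closed, their ends sit higher than the TCP. I'll continue down gently.

>>> {"fn": "jog_arm", "kwargs": {"rows": [[[0,0,0.001],0,0],[[0,0,0.001],0,0],[[0,0,0.001],0,0],[[0,0,0.001],0,0],[[0,0,0.001],0,0],[[0,0,0],0,0]]}}

```text
time_s: 6.53
ee_pos: [0.6231, 0.3093, 0.0506]
eef_rot: [3.142, -0.0, -2.684]
force: [-0.2, 0.4, -0.4]
grip_width: 0.0003
grip_force: 0.0
```

```bash
cat > pz.py <<'E'
from h import *
w=shot('wrist');P=cloud(w);o=get_obs();print(o['ee_pos'],o['force'])
print((P[270:292:2,322,2]*1000).astype(int),(P[270:292:2,312,2]*1000).astype(int))
E
python3 pz.py
```

```text
[0.62316416 0.30934724 0.05074561] [ 0.07694599 -0.10216668 -0.01247713]
[63 66 69 67 68 67 69 74 77 79 82] [63 65 67 69 68 70 76 79 82 83 86]
```

>>> {"fn": "jog_arm", "kwargs": {"rows": [[[0,0,0.001],0,0],[[0,0,0.001],0,0],[[0,0,0.001],0,0],[[0,0,0.001],0,0],[[0,0,0.001],0,0],[[0,0,0],0,0]]}}

```text
time_s: 7.08
ee_pos: [0.6232, 0.3093, 0.0458]
eef_rot: [-3.142, -0.0, -2.684]
force: [-0.1, 0.1, -2.1]
grip_width: 0.0001
grip_force: 0.0
```

```bash
python3 pz.py
```

```text
[0.62322492 0.30936136 0.04584785] [-0.50897527 -0.02967881  0.4038793 ]
[64 63 63 66 69 68 69 69 72 74 76] [63 63 64 66 67 68 71 74 76 79 81]
```

>>> {"fn": "jog_arm", "kwargs": {"rows": [[[0,0,0.001],0,0],[[0,0,0.001],0,0],[[0,0,0.001],0,0],[[0,0,0],0,0]]}}

```text
time_s: 7.47
ee_pos: [0.6233, 0.3094, 0.0428]
eef_rot: [-3.142, 0.0, -2.684]
force: [0.7, 0.2, 0.1]
grip_width: 0.0008
grip_force: 0.4
```

>>> {"fn": "jog_arm", "kwargs": {"rows": [[[0,0,0.001],0,0],[[0,0,0.001],0,0],[[0,0,0.001],0,0],[[0,0,0],0,0]]}}

```text
time_s: 7.8
ee_pos: [0.6233, 0.3094, 0.0397]
eef_rot: [-3.142, 0.0, -2.684]
force: [1.1, 0.5, 0.8]
grip_width: 0.0005
grip_force: 0.3
```

```bash
python3 pz.py
```

```text
[0.62325076 0.30935533 0.03976675] [0.46702577 0.58541126 0.09703034]
[58 57 57 62 61 63 64 62 65 69 70] [57 58 57 61 63 61 64 68 70 72 74]
```

The cap is moving: it now reads about 63 mm. I'll press on until it bottoms out.

>>> {"fn": "jog_arm", "kwargs": {"rows": [[[0,0,0.001],0,0],[[0,0,0.0],0,0]]}}

```text
time_s: 8.02
ee_pos: [0.6232, 0.3094, 0.0388]
eef_rot: [3.142, -0.0, -2.684]
force: [-0.5, -0.1, -0.4]
grip_width: 0.0009
grip_force: 0.5
```

>>> {"fn": "jog_arm", "kwargs": {"rows": [[[0,0,0.001],0,0],[[0,0,0.0],0,0],[[0,0,0.0],0,0]]}}

```text
time_s: 8.27
ee_pos: [0.6232, 0.3094, 0.0379]
eef_rot: [-3.142, -0.0, -2.684]
force: [0.2, -0.2, 0.5]
grip_width: 0.0006
grip_force: 0.6
```

```bash
python3 pz.py
```

```text
[0.62321726 0.30937161 0.03785453] [-1.35135816 -0.54196302  1.41086072]
[55 56 56 59 61 61 60 61 64 66 69] [56 55 55 59 61 60 63 66 69 71 74]
```

>>> {"fn": "jog_arm", "kwargs": {"rows": [[[0,0,0.001],0,0],[[0,0,0.0],0,0]]}}

```text
time_s: 8.48
ee_pos: [0.6233, 0.3094, 0.0377]
eef_rot: [-3.142, 0.0, -2.684]
force: [-2.2, -1.7, 6.8]
grip_width: 0.0007
grip_force: 3.5
```

>>> {"fn": "jog_arm", "kwargs": {"rows": [[[0,0,0.001],0,0],[[0,0,0.0],0,0]]}}

```text
time_s: 8.65
ee_pos: [0.6234, 0.3095, 0.0376]
eef_rot: [-3.142, 0.001, -2.684]
force: [-6.3, -3.1, 13.4]
grip_width: 0.0004
grip_force: 6.6
```

```bash
python3 pz.py
```

```text
[0.62342915 0.30945071 0.03755492] [-5.32191104 -3.32236849 12.68402755]
[56 57 57 59 59 60 60 62 64 66 69] [57 55 56 59 61 60 63 64 67 71 72]
```

The cap bottomed: force rose to 13 N at TCP z 37.6 mm and the cap reads about 8 mm lower. I'll lift off, travel towards the keeper and check that it latched.

>>> {"fn": "jog_arm", "kwargs": {"rows": [[[0,0,-0.015],0,0],[[0,0,-0.03],0,0],[[0,0,-0.03],0,0],[[0,0,-0.04],0,0],[[0.034,-0.009,-0.02],0,0],[[0.034,-0.009,0],0,0],[[0.034,-0.009,0],0,0],[[0.034,-0.009,0],7,0],[[0.03,0,0],7,0],[[0,0,0],7,0],[[0,0,0],7,0],[[0,0,0],7,0]]}}

```text
time_s: 9.7
ee_pos: [0.4885, 0.2069, 0.1713]
eef_rot: [3.141, 0.0, 2.982]
force: [-0.5, -0.2, -0.3]
grip_width: 0.0006
grip_force: 0.0
```

>>> {"fn": "jog_arm", "kwargs": {"rows": [[[0,0,0],7,0],[[0,0,0],7,0],[[0,0,0],7,0],[[0,0,0],7,0],[[0,0,0],7,0],[[0,0,0],7,0],[[0,0,0],7,0],[[0,0,0],7,0],[[0,0,0],7,0],[[0,0,0],7,0],[[0,0,0],7,0],[[0,0,0],4,0]]}}

```text
time_s: 10.7
ee_pos: [0.4887, 0.2071, 0.1708]
eef_rot: [-3.141, 0.0, 1.568]
force: [-0.1, -0.5, -0.5]
grip_width: 0.0005
grip_force: 0.0
```

Run:
```python
from h import *
plan(.488,.190,.09,90)
for n in('scene','top'):
    c=shot(n);P=cloud(c)
    m=(np.hypot(P[...,0]-.624,P[...,1]-.31)<.009)&(P[...,2]>.05);print(n,np.median(P[m][:,2]),m.sum())
    for nm,x,y in(('A',.558,.398),('B',.437,.390)):
        m=(np.hypot(P[...,0]-x,P[...,1]-y)<.045)&(P[...,2]>.007)&(P[...,2]<.02)
        if m.sum()>9:print(n,nm,circ(P,m))
    m=(np.hypot(P[...,0]-.484,P[...,1]-.214)<.02)&(P[...,2]>.09)&(P[...,2]<.105)
    if m.sum()>5:print('handle',circ(P,m))
```

```text
tool shift [-0.0171 -0.0006  0.0808] turn -0.2
scene 0.062226322054583005 33
handle (0.4828815460205078, 0.21468321979045868, 0.0070059457793831825, array([0.48237455, 0.21386106], dtype=float32), 71)
top 0.062148033153031634 102
top A (0.5578886270523071, 0.3988141417503357, 0.03003189153969288, array([0.5578649, 0.3985827], dtype=float32), 949)
top B (0.43741026520729065, 0.39049068093299866, 0.030209653079509735, array([0.43752384, 0.3900902 ], dtype=float32), 971)
handle (0.4811723828315735, 0.2182321548461914, 0.005320180673152208, array([0.48436785, 0.21765186], dtype=float32), 43)
```

The button is latched at 62 mm. Now I'll go down behind the peg and push it round the arc.

>>> {"fn": "jog_arm", "kwargs": {"rows": [[[-0.021,0,0.0],0,0],[[0,0,0.035],0,0],[[0,0,0.035],0,0],[[0,0,0.025],0,0],[[0,0,0.012],0,0],[[0,0,0],0,0]]}}

```text
time_s: 11.3
ee_pos: [0.4873, 0.1856, 0.0611]
eef_rot: [-3.137, 0.001, 1.577]
force: [-0.0, -1.2, 0.4]
grip_width: 0.0
grip_force: 0.0
```

>>> {"fn": "jog_arm", "kwargs": {"rows": [[[0.012,0,0],0,0],[[0.009,-0.002,0],0,0],[[0.009,-0.002,0],0,0],[[0.009,-0.004,0],0,0],[[0.007,-0.005,0],0,0],[[0.007,-0.006,0],0,0],[[0.005,-0.006,0],0,0],[[0.003,-0.008,0],0,0],[[0.003,-0.008,0],0,0],[[0.001,-0.008,0],0,0],[[0,0,0],0,0]]}}

```text
time_s: 12.22
ee_pos: [0.4381, 0.251, 0.0639]
eef_rot: [-3.141, 0.0, 1.575]
force: [0.3, 0.1, 0.0]
grip_width: 0.0005
grip_force: 0.0
```

```bash
cat > k.py <<'E'
from h import *
o=get_obs();print(o['ee_pos'],o['force'])
for n in('scene','top'):
    c=shot(n);P=cloud(c);m=(np.abs(P[...,2]-.0755)<.006)&(np.hypot(P[...,0]-.427,P[...,1]-.194)<.075)
    q=P[m];print(n,m.sum(),q[:,:2].mean(0),np.degrees(np.arctan2(*(q[:,:2].mean(0)-[.427,.194])[::-1])))
    for r in spot_point('keeper_handle',c)[:2]:
        p=atz(c,r['at'][0]*640,r['at'][1]*480,.098);print(r['p'],p,np.degrees(np.arctan2(p[1]-.194,p[0]-.427)))
E
python3 k.py
```

```text
[0.43806102 0.25104875 0.06387965] [0.31454957 0.06311814 0.02755318]
scene 420 [0.42318514 0.21667534] 99.549900016277
0.69 [0.42016355 0.25551984 0.098     ] 96.34103158588448
top 1 [0.46769496 0.20046303] 9.024140316599826
```

>>> {"fn": "jog_arm", "kwargs": {"rows": [[[0.002,-0.006,0],0,0],[[0.001,-0.007,0],0,0],[[0,-0.007,0],0,0],[[-0.001,-0.007,0],0,0],[[-0.003,-0.006,0],0,0],[[-0.003,-0.004,0],0,0],[[0,0,0],0,0],[[0.005,0.01,-0.02],0,0],[[0,0,-0.04],0,0],[[0,0,-0.04],0,0],[[0,0,-0.04],0,0.094],[[0,0,0],0,0.094]]}}

```text
time_s: 13.42
ee_pos: [0.4148, 0.253, 0.2112]
eef_rot: [3.132, -0.005, 1.574]
force: [0.7, 0.1, 0.7]
grip_width: 0.0101
grip_force: 0.0
```

>>> {"fn": "jog_arm", "kwargs": {"rows": [[[0,0.03,-0.03],0,0.094],[[-0.03,0.03,-0.03],0,0.094],[[-0.03,0.02,-0.03],0,0.094],[[-0.02,0,0],0,0.094],[[0,0,0],0,0.094],[[0,0,0],0,0.094]]}}

```text
time_s: 13.92
ee_pos: [0.4842, 0.1809, 0.2837]
eef_rot: [-3.141, -0.0, 1.573]
force: [-0.4, 0.6, -0.8]
grip_width: 0.0505
grip_force: 0.0
```

```bash
python3 k.py
python3 - <<'E'
from h import *
w=shot('wrist');P=cloud(w);save(w['image'],'hub.png');print(get_obs()['ee_pos'],get_obs()['eef_rot'])
im=discholes(w,.484,.2125,.068);im2=discholes(w,.484,.2125,.026);save(np.hstack([im,im2]),'hubr.png')
for c in(w,shot('top')):
  P=cloud(c)
  m=(P[...,2]>.05)&(P[...,2]<.075)&(np.hypot(P[...,0]-.484,P[...,1]-.2125)<.03)
  q=P[m][:,:2].astype(np.float32)
  if len(q)>9:
    _,l,cc=cv2.kmeans(q,3,None,(3,50,1e-6),5,cv2.KMEANS_PP_CENTERS);print(cc,np.bincount(l[:,0]),cc.mean(0),np.degrees(np.arctan2(*(cc-cc.mean(0)).T[::-1]))%120)
  m=(np.abs(P[...,2]-.026)<.004)&(np.hypot(P[...,0]-.484,P[...,1]-.2125)<.04);print('face',circ(P,m))
  m=(P[...,2]>.009)&(P[...,2]<.019);m=m.astype(np.uint8);k,l,s,ce=cv2.connectedComponentsWithStats(m)
  i=np.bincount(l[(m>0)&(np.hypot(P[...,0]-.47,P[...,1]-.21)<.1)]).argmax();print(cv2.minAreaRect(P[l==i][:,:2].astype(np.float32)*1000))
E
```

```text
[0.48420668 0.1808628  0.28367038] [-0.35290922  0.5522025  -0.80489086]
scene 447 [0.40918429 0.20979997] 138.4315914765
0.83 [0.38382918 0.23957693 0.098     ] 133.44699375389658
top 464 [0.41059429 0.2114755 ] 133.19150233131404
0.7 [0.38652491 0.23567889 0.098     ] 134.16050410090432
0.26 [0.61284755 0.31368716 0.098     ] 32.78182759228302
[0.4837901  0.18218135 0.28367711] [-3.14081142e+00  1.02795305e-04  1.57569203e+00]
[[0.501644   0.2028188 ]
 [0.46763417 0.20165814]
 [0.4835433  0.23169272]] [39 39 36] [0.48427382 0.21205656] [91.99519  92.002014 92.13056 ]
face (0.4842638075351715, 0.21180562674999237, 0.03308941796422005, array([0.48416764, 0.21212201], dtype=float32), 2017)
((463.13037109375, 205.11099243164062), (149.48289489746094, 95.63236236572266), 16.856821060180664)
[[0.46794814 0.20241985]
 [0.50208044 0.20347948]
 [0.4842357  0.23252583]] [17 18 16] [0.48475477 0.21280839] [91.721115 91.70003  91.50797 ]
face (0.4844558537006378, 0.21204636991024017, 0.033636193722486496, array([0.48456532, 0.21225175], dtype=float32), 1031)
((463.5480651855469, 205.61962890625), (149.8316192626953, 96.21894836425781), 16.936548233032227)
```

View pics/hubr.png

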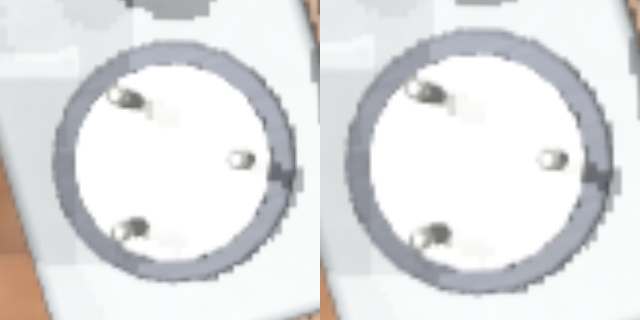

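Key finding in the hub crop: the studs at (241,159), (125,97) and (130,230) lie at about 91.8° mod 120, so the hub is turned relative to the base. Its centre is (0.4842, 0.2121). The keeper is clear at about 2.04 rad. Disc B needs about +1° of turn and disc A about +27°.

>>> {"fn": "jog_arm", "kwargs": {"rows": [[[0.035,-0.008,0],0,0.094],[[0.035,-0.008,0],0,0.094],[[0.035,-0.008,0],0,0.094],[[0.035,-0.008,0.01],0,0.094],[[0.035,-0.008,0.02],0,0.094],[[0.033,-0.007,0.02],0,0.094],[[0,0,0.03],7,0.094],[[0,0,0.03],7,0.094],[[0,0,0.03],6,0.094],[[0,0,0.02],0,0.094],[[0,0,0],0,0.094],[[0,0,0],0,0.094]]}}

```text
time_s: 15.22
ee_pos: [0.436, 0.3894, 0.124]
eef_rot: [-3.141, 0.001, 1.227]
force: [-1.1, -1.2, 1.3]
grip_width: 0.0939
grip_force: 0.0
```

```bash
cat >> h.py <<'E'
def holes(c,x,y,z=.012):
    """disc centre and hole angle (mod 120 deg) from a colour picture"""
    g=cv2.cvtColor(discholes(c,x,y,z),cv2.COLOR_RGB2GRAY);out=[]
    g=cv2.GaussianBlur(g,(0,0),2)
    p=cv2.SimpleBlobDetector_Params();p.filterByColor=True;p.blobColor=0;p.minArea=300;p.maxArea=2500;p.filterByConvexity=False;p.filterByInertia=False;p.filterByCircularity=True;p.minCircularity=.6;p.minThreshold=10;p.maxThreshold=240
    ks=[((k.pt[1]-160)*.00025+x,(k.pt[0]-160)*.00025+y) for k in cv2.SimpleBlobDetector_create(p).detect(g)]
    ks=np.array(ks).reshape(-1,2)
    import itertools
    best=None
    for t in itertools.combinations(range(len(ks)),3):
        q=ks[list(t)];ce=q.mean(0);r=np.hypot(*(q-ce).T);e=abs(r-.02).max()
        if e<.0025 and (best is None or e<best[0]):
            a=np.degrees(np.arctan2(*(q-ce).T[::-1]));best=(e,ce,a%120)
    return best if best else ks
E
python3 - <<'E'
from h import *
o=get_obs();print(o['ee_pos'],np.degrees(o['eef_rot']))
w=shot('wrist');t=shot('top');save(w['image'],'w2.png')
print('B w',holes(w,.4375,.390));print('B t',holes(t,.4375,.390))
print('A t',holes(t,.558,.3985))
P=cloud(w);T=(P-o['ee_pos'])@R.from_euler('xyz',o['eef_rot']).as_matrix()
m=(P[...,2]>.03)&(np.abs(T[...,0])<.03)&(np.abs(T[...,1])<.07)
for s in(-1,1):
    q=T[m&(T[...,1]*s>0)];q=q[q[:,2]>np.percentile(q[:,2],97)] if len(q) else q;print(s,len(q),q.mean(0) if len(q) else 0, q.max(0) if len(q) else 0)
plan(.4375,.390,.10,70)
E
```

```text
[0.43599782 0.38942148 0.12397584] [-1.79955506e+02  6.79068437e-02  7.02915714e+01]
B w (np.float64(0.00010396261199055457), array([0.43762691, 0.39030688]), array([91.09392986, 90.95577467, 90.8502155 ]))
B t []
A t (np.float64(9.112863168464144e-05), array([0.5579486 , 0.39793582]), array([65.13860296, 65.26547441, 65.56911607]))
-1 836 [ 0.00454055 -0.04888451 -0.03405226] [ 0.01018443 -0.04576914 -0.02280881]
1 840 [ 0.00457105  0.04976777 -0.03403428] [ 0.01025259  0.0592431  -0.0232042 ]
tool shift [0.0003 0.0004 0.0259] turn 0.3
```

View pics/w2.png

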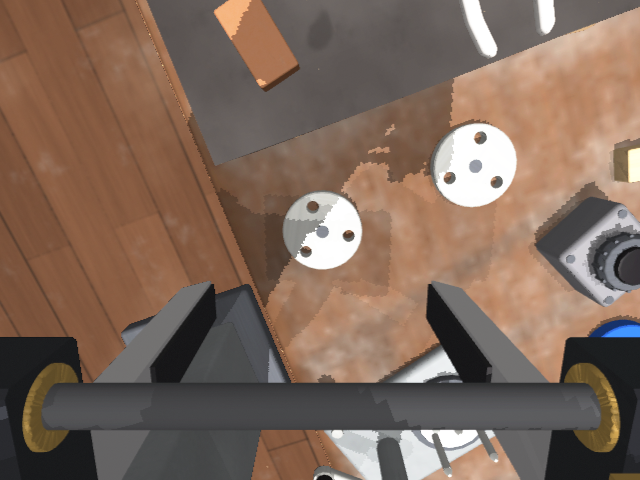

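The wrist view shows disc B under the hand at (322,231), disc A at (474,165), and the stop button at (627,265). Finger ends read about 23 mm short of the TCP, which matches the press contact. So for fingertips at 3 mm the TCP must go to about -21 mm. I'll descend with checks.

>>> {"fn": "jog_arm", "kwargs": {"rows": [[[0,0,0.03],0,0.094],[[0,0,0.03],0,0.094],[[0,0,0.03],0,0.094],[[0,0,0.03],0,0.094],[[0,0,0.01],0,0.094],[[0,0,0.005],0,0.094],[[0,0,0],0,0.094],[[0,0,0],0,0.094]]}}

```text
time_s: 15.98
ee_pos: [0.4374, 0.39, -0.0089]
eef_rot: [3.14, -0.002, 1.226]
force: [0.1, 0.4, 0.4]
grip_width: 0.094
grip_force: 0.0
```

>>> {"fn": "jog_arm", "kwargs": {"rows": [[[0,0,0.004],0,0.094],[[0,0,0.004],0,0.094],[[0,0,0],0,0.094],[[0,0,0],0,0.094]]}}

```text
time_s: 16.32
ee_pos: [0.4364, 0.3892, -0.0187]
eef_rot: [3.142, -0.0, 1.225]
force: [-0.0, 0.0, -0.2]
grip_width: 0.0944
grip_force: 0.0
```

Run:
```python
from h import *
w=shot('wrist');print(holes(w,.4375,.390));plan(.4376,.3903,-.021,70);print(get_obs()['force'])
```

```text
(np.float64(0.0001484708509108465), array([0.4379303 , 0.39090416]), array([90.96988439, 90.78474021, 90.94084945]))
tool shift [0.0013 0.0007 0.0023] turn 0.2
[0.74847529 0.01339985 0.30095465]
```

>>> {"fn": "jog_arm", "kwargs": {"rows": [[[0.001,0.001,0.002],0,0.094],[[0,0,0],0,0.05],[[0,0,0],0,0.05],[[0,0,0],0,0.05],[[0,0,0],0,0.05],[[0,0,0],0,0.05],[[0,0,0],0,0.05],[[0,0,0],0,0.05],[[0,0,0],0,0.05],[[0,0,0],0,0.05]], "squeeze": 35}}

```text
time_s: 17.2
ee_pos: [0.4377, 0.3898, -0.0209]
eef_rot: [-3.142, 0.0, 1.225]
force: [-1.3, -0.1, 1.1]
grip_width: 0.0586
grip_force: 35.0
```

Run:
```python
from h import *
w=shot('wrist');o=get_obs();print(holes(w,.4375,.390),o['ee_pos'],np.degrees(o['eef_rot'][2]))
```

```text
(np.float64(0.0003047076740111433), array([0.43849966, 0.39083222]), array([91.04938747, 91.59597234, 91.44459484])) [ 0.43769049  0.38983108 -0.02087088] 70.20973480721577
```

>>> {"fn": "jog_arm", "kwargs": {"rows": [[[0,0,-0.02],0,0.05],[[0,0,-0.03],0,0.05],[[0,0,-0.03],0,0.05],[[0,0,-0.02],0,0.05],[[0,0,0],0,0.05],[[0,0,0],0,0.05]]}}

```text
time_s: 17.75
ee_pos: [0.4378, 0.3899, 0.0791]
eef_rot: [3.141, -0.001, 1.225]
force: [0.6, 0.3, -3.1]
grip_width: 0.0589
grip_force: 35.0
```

>>> {"fn": "jog_arm", "kwargs": {"rows": [[[-0.025,0.017,0],0,0.05],[[-0.025,0.017,0],0,0.05],[[-0.025,0.017,0],0,0.05],[[-0.025,0.017,0],0,0.05],[[-0.025,0.017,0],0,0.05],[[-0.025,0.017,0],0,0.05],[[0,0,0],0,0.05],[[0,0,0],0,0.05],[[0,0,0],0,0.05]]}}

```text
time_s: 18.5
ee_pos: [0.4822, 0.2143, 0.0778]
eef_rot: [-3.14, 0.001, 1.225]
force: [0.3, -0.0, -1.9]
grip_width: 0.0587
grip_force: 35.0
```

```bash
cat > fit.py <<'E'
from h import *
import sys
# pose of the held disc, its top found from depth; then the shift that brings it over the hub
H=np.array([.4842,.2121]);HA=91.8
o=get_obs();w=shot('wrist');P=cloud(w);p=o['ee_pos']
m=(np.hypot(P[...,0]-p[0],P[...,1]-p[1])<.02)&(np.abs(P[...,2]-p[2]-.035)<.015)
z=np.median(P[m][:,2]);b=holes(w,p[0],p[1],z);print('top z',z,'tcp',p,np.degrees(o['eef_rot']),o['force'],o['grip_width'])
print(b)
if isinstance(b,tuple):
    d=np.append(H-b[1],0);M=R.from_euler('xyz',o['eef_rot']).as_matrix()
    print('tool shift',(M.T@d).round(4),'turn',-((HA-b[2].mean()+60)%120-60))
for c in(shot('top'),):
    print('top',holes(c,p[0],p[1],z))
E
python3 fit.py
```

```text
top z 0.10952898608574907 tcp [0.48223404 0.21427498 0.07777315] [-1.79903475e+02  6.77027520e-02  7.01963979e+01] [ 2.78061597e-01 -1.04995570e-03 -1.91759712e+00] 0.058741491964078185
[[0.48261741 0.21636568]
 [0.51124619 0.24136763]
 [0.5004339  0.20422333]
 [0.46539385 0.20324072]]
top [[0.51446969 0.23335766]]
```

>>> {"fn": "jog_arm", "kwargs": {"rows": [[[-0.0015,0.0025,0.0],-0.5,0.05],[[0,0,0.01],0,0.05],[[0,0,0.01],0,0.05],[[0,0,0],0,0.05],[[0,0,0],0,0.05],[[0,0,0],0,0.05]]}}

```text
time_s: 19.1
ee_pos: [0.4847, 0.212, 0.059]
eef_rot: [-3.141, 0.0, 1.234]
force: [-0.2, 0.6, -2.3]
grip_width: 0.0587
grip_force: 35.0
```

```bash
python3 fit.py
python3 - <<'E'
from h import *
w=shot('wrist');o=get_obs()['ee_pos'];save(np.hstack([w['image'][150:390,200:440].repeat(2,0).repeat(2,1)[:, :],]),'f1.png');print(o)
E
```

```text
top z 0.0907351462689788 tcp [0.48468406 0.21199133 0.05898287] [-1.79986032e+02  1.02704727e-02  7.07164794e+01] [-0.19902993  0.58555759 -2.33406336] 0.058718498032166604
[[0.48446956 0.21441149]
 [0.50288794 0.20155433]
 [0.46790315 0.20082846]]
top []
[0.48490736 0.21198294 0.05942415]
```

View pics/f1.png

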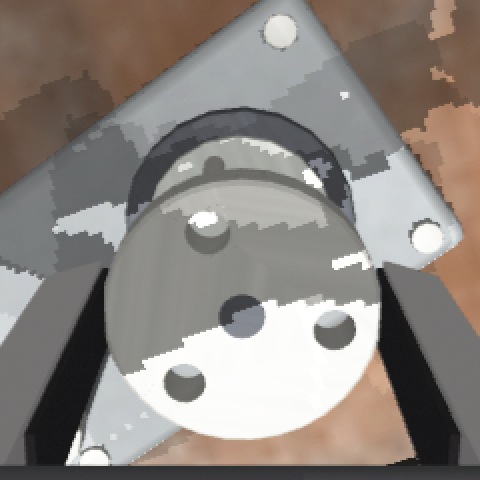

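f1: the upper hole at (207,230) shows a stud tip beneath it, so the alignment is close. I'll make a tiny correction and lower with force checks.

>>> {"fn": "jog_arm", "kwargs": {"rows": [[[0,-0.0005,0.004],-0.5,0.05],[[0,0,0.004],0,0.05],[[0,0,0.004],0,0.05],[[0,0,0.003],0,0.05],[[0,0,0.003],0,0.05],[[0,0,0],0,0.05]]}}

```text
time_s: 19.75
ee_pos: [0.4839, 0.2119, 0.0403]
eef_rot: [-3.141, 0.001, 1.243]
force: [-0.1, 0.0, -3.5]
grip_width: 0.0589
grip_force: 35.0
```

>>> {"fn": "jog_arm", "kwargs": {"rows": [[[0,0,0.002],0,0.05],[[0,0,0.002],0,0.05],[[0,0,0.002],0,0.05],[[0,0,0.002],0,0.05],[[0,0,0],0,0.05]]}}

```text
time_s: 20.17
ee_pos: [0.4841, 0.212, 0.0327]
eef_rot: [-3.141, 0.0, 1.243]
force: [-0.5, -0.6, -2.8]
grip_width: 0.0591
grip_force: 35.0
```

The disc is on the studs with no side force. I'll continue down to the face.

>>> {"fn": "jog_arm", "kwargs": {"rows": [[[0,0,0.004],0,0.05],[[0,0,0.004],0,0.05],[[0,0,0.004],0,0.05],[[0,0,0.004],0,0.05],[[0,0,0.004],0,0.05],[[0,0,0.003],0,0.05],[[0,0,0],0,0.05]]}}

```text
time_s: 20.75
ee_pos: [0.4839, 0.2119, 0.0093]
eef_rot: [-3.141, 0.001, 1.243]
force: [0.4, 0.0, -1.7]
grip_width: 0.0586
grip_force: 35.0
```

>>> {"fn": "jog_arm", "kwargs": {"rows": [[[0,0,0.001],0,0.05],[[0,0,0.001],0,0.05],[[0,0,0.001],0,0.05],[[0,0,0],0,0.05]]}}

```text
time_s: 21.08
ee_pos: [0.4842, 0.212, 0.007]
eef_rot: [-3.142, 0.0, 1.243]
force: [0.2, -0.9, -1.6]
grip_width: 0.0586
grip_force: 35.0
```

>>> {"fn": "jog_arm", "kwargs": {"rows": [[[0,0,0.001],0,0.05],[[0,0,0.0005],0,0.05],[[0,0,0],0,0.05]]}}

```text
time_s: 21.33
ee_pos: [0.4842, 0.212, 0.0055]
eef_rot: [-3.141, 0.0, 1.243]
force: [0.2, -0.5, -2.9]
grip_width: 0.0587
grip_force: 35.0
```

>>> {"fn": "jog_arm", "kwargs": {"rows": [[[0,0,0],0,0.075],[[0,0,0],0,0.075],[[0,0,0],0,0.075],[[0,0,0],0,0.075],[[0,0,-0.02],0,0.075],[[0,0,-0.03],0,0.075],[[0,0,-0.035],0,0.075],[[0,0,-0.035],0,0.094],[[0,0,-0.02],0,0.094],[[0,0,0],0,0.094]]}}

```text
time_s: 22.17
ee_pos: [0.4861, 0.2128, 0.1504]
eef_rot: [3.136, -0.005, 1.243]
force: [0.6, 1.0, 0.1]
grip_width: 0.0912
grip_force: 0.0
```

Run:
```python
from h import *
w=shot('wrist');P=cloud(w)
m=(np.hypot(P[...,0]-.4842,P[...,1]-.2121)<.028)&(P[...,2]<.045)&(P[...,2]>.03)
q=P[m];A=np.c_[q[:,:2]-q[:,:2].mean(0),np.ones(len(q))];print('plane',np.linalg.lstsq(A,q[:,2],rcond=None)[0],len(q))
t=shot('top')
for c in(t,w): print('A',holes(c,.558,.3985))
o=get_obs();print(o['ee_pos'])
plan(.558,.3985,.15,43)
```

```text
plane [-0.00094086 -0.00097623  0.03713824] 3830
A (np.float64(8.39303698225019e-05), array([0.5580143, 0.3979524]), array([65.42242686, 65.50047759, 65.38002909]))
A []
[0.4843913  0.21209773 0.14586738]
tool shift [ 0.2002  0.0096 -0.004 ] turn 28.2
```

Disc B lies flat, with its top plane level at about 37–38 mm. Now disc A.

>>> {"fn": "jog_arm", "kwargs": {"rows": [[[0.033,0.0016,0],0,0.094],[[0.034,0.0016,0],0,0.094],[[0.033,0.0016,0],0,0.094],[[0.034,0.0016,0],0,0.094],[[0.033,0.0016,0],0,0.094],[[0.033,0.0016,0],0,0.094],[[0,0,0.01],6.6,0.094],[[0,0,0.01],6.6,0.094],[[0,0,0.01],6.6,0.094],[[0,0,0],6.6,0.094],[[0,0,0],0,0.094],[[0,0,0],0,0.094]]}}

```text
time_s: 23.27
ee_pos: [0.5574, 0.3981, 0.1142]
eef_rot: [-3.141, 0.002, 0.786]
force: [0.8, -0.7, -0.7]
grip_width: 0.0939
grip_force: 0.0
```

Run:
```python
from h import *
w=shot('wrist');b=holes(w,.558,.3985);print(b);plan(b[1][0],b[1][1],-.021,71.2-(91.8-b[2].mean()));print(get_obs()['ee_pos'])
```

```text
(np.float64(0.0003098932726172919), array([0.55825557, 0.3986511 ]), array([65.15279352, 65.30153254, 66.4095441 ]))
tool shift [0.0009 0.0002 0.1358] turn 0.0
[0.55761122 0.39818232 0.1148196 ]
```

>>> {"fn": "jog_arm", "kwargs": {"rows": [[[0.001,0,0.03],0,0.094],[[0,0,0.03],0,0.094],[[0,0,0.03],0,0.094],[[0,0,0.03],0,0.094],[[0,0,0.01],0,0.094],[[0,0,0.004],0,0.094],[[0,0,0],0,0.094],[[0,0,0],0,0.094]]}}

```text
time_s: 23.98
ee_pos: [0.5594, 0.3996, -0.0164]
eef_rot: [3.141, -0.002, 0.783]
force: [1.1, 0.1, 1.0]
grip_width: 0.0941
grip_force: 0.0
```

Run:
```python
from h import *
w=shot('wrist');b=holes(w,.558,.3985);print(b);plan(.5583,.3985,-.021,45);print(get_obs()['force'])
```

```text
(np.float64(0.00041025436026236733), array([0.55878625, 0.39882844]), array([64.95805922, 65.55107401, 64.78614981]))
tool shift [-0.0016 -0.      0.0048] turn -0.2
[-0.15011337  0.62617101  0.17246064]
```

>>> {"fn": "jog_arm", "kwargs": {"rows": [[[0,0,0.002],0,0.094],[[0,0,0],0,0.094],[[0,0,0],0,0.05],[[0,0,0],0,0.05],[[0,0,0],0,0.05],[[0,0,0],0,0.05],[[0,0,0],0,0.05],[[0,0,0],0,0.05],[[0,0,0],0,0.05],[[0,0,0],0,0.05]], "squeeze": 35}}

```text
time_s: 24.87
ee_pos: [0.5585, 0.399, -0.0204]
eef_rot: [3.142, 0.0, 0.782]
force: [0.0, -0.1, 0.2]
grip_width: 0.0588
grip_force: 35.0
```

Run:
```python
from h import *
w=shot('wrist');o=get_obs();print(holes(w,.558,.3985),o['ee_pos'],np.degrees(o['eef_rot'][2]))
```

```text
(np.float64(0.0002477892068418683), array([0.55904439, 0.39872224]), array([65.71222003, 64.70677423, 65.3008247 ])) [ 0.55849397  0.39903253 -0.02035423] 44.81392824758133
```

>>> {"fn": "jog_arm", "kwargs": {"rows": [[[0,0,-0.02],0,0.05],[[0,0,-0.03],0,0.05],[[0,0,-0.03],0,0.05],[[0,0,-0.02],0,0.05],[[0,0,0],0,0.05],[[0,0,0],0,0.05]]}}

```text
time_s: 25.42
ee_pos: [0.5586, 0.3991, 0.0797]
eef_rot: [3.141, -0.001, 0.782]
force: [0.2, -0.4, -3.1]
grip_width: 0.0586
grip_force: 35.0
```

>>> {"fn": "jog_arm", "kwargs": {"rows": [[[-0.0307,0.0134,0],0,0.05],[[-0.0307,0.0134,0],0,0.05],[[-0.0307,0.0134,0],0,0.05],[[-0.0307,0.0134,0],0,0.05],[[-0.0307,0.0134,0],0,0.05],[[-0.0307,0.0134,0],0,0.05],[[0,0,0],-6.6,0.05],[[0,0,0],-6.6,0.05],[[0,0,0],-6.6,0.05],[[0,0,0],-6.6,0.05],[[0,0,0],0,0.05],[[0,0,0],0,0.05]]}}

```text
time_s: 26.42
ee_pos: [0.4837, 0.2119, 0.0781]
eef_rot: [-3.14, 0.002, 1.239]
force: [-0.3, 0.4, -2.2]
grip_width: 0.0588
grip_force: 35.0
```

```bash
python3 fit.py
```

```text
top z 0.10960463940247267 tcp [0.48367647 0.21187494 0.07808538] [-1.79886624e+02  9.23528167e-02  7.10036018e+01] [-0.30341472  0.35178362 -2.22815309] 0.058774557713310006
[[0.48383829 0.21372063]
 [0.50160221 0.20112424]
 [0.46659706 0.1998129 ]]
top []
```

>>> {"fn": "jog_arm", "kwargs": {"rows": [[[0.0008,0.0004,0.01],0,0.05],[[0,0,0.01],0,0.05],[[0,0,0.006],0,0.05],[[0,0,0.004],0,0.05],[[0,0,0.004],0,0.05],[[0,0,0],0,0.05]]}}

```text
time_s: 27.02
ee_pos: [0.4847, 0.2126, 0.0447]
eef_rot: [-3.141, 0.001, 1.243]
force: [0.2, 0.0, -2.5]
grip_width: 0.0591
grip_force: 35.0
```

>>> {"fn": "jog_arm", "kwargs": {"rows": [[[0,0,0.003],0,0.05],[[0,0,0.002],0,0.05],[[0,0,0.002],0,0.05],[[0,0,0.002],0,0.05],[[0,0,0],0,0.05]]}}

```text
time_s: 27.43
ee_pos: [0.485, 0.2127, 0.0363]
eef_rot: [-3.141, 0.0, 1.243]
force: [-0.0, 0.9, -4.0]
grip_width: 0.0586
grip_force: 35.0
```

>>> {"fn": "jog_arm", "kwargs": {"rows": [[[0,0,0.004],0,0.05],[[0,0,0.004],0,0.05],[[0,0,0.004],0,0.05],[[0,0,0.002],0,0.05],[[0,0,0.002],0,0.05],[[0,0,0.001],0,0.05],[[0,0,0],0,0.05]]}}

```text
time_s: 28.02
ee_pos: [0.485, 0.2128, 0.0194]
eef_rot: [-3.141, 0.0, 1.243]
force: [0.1, 1.0, -3.0]
grip_width: 0.0589
grip_force: 35.0
```

>>> {"fn": "jog_arm", "kwargs": {"rows": [[[0,0,0.0005],0,0.05],[[0,0,0],0,0.05]]}}

```text
time_s: 28.18
ee_pos: [0.4852, 0.2128, 0.0192]
eef_rot: [3.141, -0.0, 1.243]
force: [0.2, 0.6, -2.3]
grip_width: 0.0585
grip_force: 35.0
```

>>> {"fn": "jog_arm", "kwargs": {"rows": [[[0,0,0],0,0.075],[[0,0,0],0,0.075],[[0,0,0],0,0.075],[[0,0,0],0,0.075],[[0,0,-0.02],0,0.075],[[0,0,-0.03],0,0.075],[[0,0,-0.035],0,0.075],[[0,0,-0.035],0,0.08],[[0,0,-0.03],0,0.08],[[-0.03,0,-0.03],0,0.08],[[0,0,-0.03],0,0.08],[[0,0,0],0,0.08]]}}

```text
time_s: 29.18
ee_pos: [0.4772, 0.1848, 0.2347]
eef_rot: [3.134, -0.005, 1.242]
force: [0.5, -0.3, 0.6]
grip_width: 0.0801
grip_force: 0.0
```

```bash
python3 - <<'E'
from h import *
w=shot('wrist');P=cloud(w)
m=(np.hypot(P[...,0]-.4842,P[...,1]-.2121)<.028)&(P[...,2]<.06)&(P[...,2]>.03)
q=P[m];A=np.c_[q[:,:2]-q[:,:2].mean(0),np.ones(len(q))];print('plane',np.linalg.lstsq(A,q[:,2],rcond=None)[0],len(q))
t=shot('top');s=shot('scene')
m=(np.hypot(P[...,0]-.485,P[...,1]-.212)<.045)&(P[...,2]>.018)&(P[...,2]<.055);print(circ(P,m))
# look for a third steel disc anywhere
for c in(t,s,w):
  for l in('disc1','disc3'):
    for r in spot_point(l,c)[:5]:
        u,v=r['at'][0]*640,r['at'][1]*480;print(c['shot'],l,round(r['p'],2),int(u),int(v),atd(c,u,v).round(3),c['image'][int(v)-8,int(u)])
save(np.hstack([t['image'][:,250:],w['image'][:,120:530]]),'stack.png');o=get_obs();print(o['ee_pos'])
E
python3 k.py
```

```text
plane [-0.00157246  0.00234103  0.04897159] 2875
(0.4839906692504883, 0.21173794567584991, 0.0340532548725605, array([0.4853764 , 0.21453452], dtype=float32), 3730)
48 disc1 0.88 424 295 [0.482 0.208 0.049] [247 247 247]
48 disc1 0.79 420 205 [0.628 0.21  0.018] [118 184 247]
48 disc3 0.88 424 295 [0.482 0.208 0.049] [247 247 247]
48 disc3 0.79 420 205 [0.628 0.21  0.018] [118 184 247]
49 disc1 0.8 313 363 [0.485 0.212 0.05 ] [254 254 254]
49 disc1 0.67 382 332 [0.628 0.214 0.011] [ 64 149 254]
49 disc1 0.66 315 369 [0.482 0.203 0.049] [199 206 208]
49 disc3 0.8 313 363 [0.485 0.212 0.05 ] [254 254 254]
49 disc3 0.67 382 332 [0.628 0.214 0.011] [ 64 149 254]
49 disc3 0.66 315 369 [0.482 0.203 0.049] [199 206 208]
47 disc1 0.98 458 136 [0.628 0.208 0.011] [113 215 255]
47 disc1 0.85 319 183 [0.488 0.213 0.05 ] [255 255 255]
47 disc3 0.98 458 136 [0.628 0.208 0.011] [113 215 255]
47 disc3 0.85 319 183 [0.488 0.213 0.05 ] [255 255 255]
[0.47542781 0.18497066 0.22781091]
[0.47542781 0.18497066 0.22781091] [0.09268428 0.12602743 0.30493191]
scene 437 [0.40795022 0.2107263 ] 138.71585654629115
0.72 [0.38197102 0.23655227 0.098     ] 136.6198375094955
top 480 [0.41122665 0.21071308] 133.34306973701163
0.91 [0.38213576 0.23548969 0.098     ] 137.23787441952754
```

View pics/stack.png

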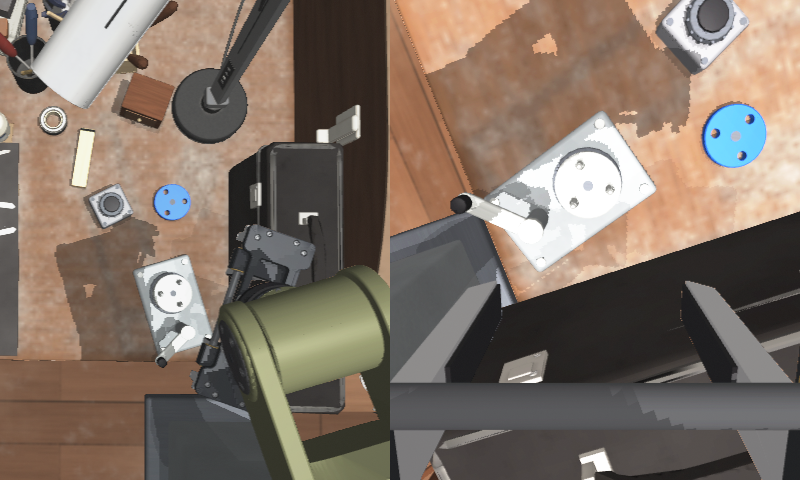

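Stack picture: both steel discs lie flat on the hub at (588,185) in the right half, with the top at about 50 mm. Only the blue look-alike remains, at (733,135). The keeper handle is at (460,203). Two discs were present and both are fitted, so now I'll close the keeper.

>>> {"fn": "jog_arm", "kwargs": {"rows": [[[-0.001,-0.0285,0],0,0],[[-0.001,-0.0285,0],0,0],[[-0.001,-0.0285,0],0,0],[[-0.001,-0.0285,0],0,0],[[0,0,0],-6.3,0],[[0,0,0],-6.3,0],[[0,0,0],-6.2,0],[[0,0,0],0,0],[[0,0,0],0,0],[[0,0,0],0,0],[[0,0,0],0,0]]}}

```text
time_s: 30.75
ee_pos: [0.3665, 0.2178, 0.2285]
eef_rot: [-3.142, 0.0, 1.568]
force: [0.3, -0.4, 0.9]
grip_width: 0.01
grip_force: 0.0
```

```bash
python3 k.py; python3 -c "
from h import *
plan(.3665,.218,.062,90);P=cloud(shot('wrist'));m=(np.hypot(P[...,0]-.3665,P[...,1]-.218)<.02);print(P[m][:,2].max())"
```

```text
[0.36645996 0.21779167 0.22853892] [ 0.31046432 -0.39326764  0.90980729]
scene 445 [0.40858155 0.2101737 ] 138.71281998399047
0.7 [0.42915639 0.1942659  0.098     ] 7.02946240344153
0.59 [0.38204367 0.23937757 0.098     ] 134.73282742723507
top 433 [0.41029087 0.21208496] 132.7355794686382
0.69 [0.38538068 0.23672325 0.098     ] 134.25012331605532
0.61 [0.62318617 0.30996518 0.098     ] 30.587231953742993
tool shift [2.000e-04 1.000e-04 1.665e-01] turn -0.0
0.3756240857448173
```

>>> {"fn": "jog_arm", "kwargs": {"rows": [[[-0.002,-0.002,0.035],0,0],[[0,0,0.035],0,0],[[0,0,0.035],0,0],[[0,0,0.035],0,0],[[0,0,0.02],0,0],[[0,0,0.006],0,0],[[0,0,0],0,0],[[0,0,0],0,0]]}}

```text
time_s: 31.67
ee_pos: [0.365, 0.2161, 0.0636]
eef_rot: [3.141, -0.0, 1.571]
force: [-0.3, -0.4, -0.0]
grip_width: 0.0005
grip_force: 0.0
```

>>> {"fn": "jog_arm", "kwargs": {"rows": [[[0.01,0.007,0],0,0],[[0.01,0.008,0],0,0],[[0.007,0.007,0],0,0],[[0.007,0.009,0],0,0],[[0.003,0.01,0],0,0],[[0.003,0.011,0],0,0],[[0,0.011,0],0,0],[[-0.002,0.012,0],0,0],[[-0.004,0.01,0],0,0],[[-0.005,0.01,0],0,0],[[0,0,0],0,0]]}}

```text
time_s: 32.58
ee_pos: [0.4613, 0.2443, 0.0636]
eef_rot: [3.14, -0.001, 1.57]
force: [-0.1, 0.0, 0.5]
grip_width: 0.0004
grip_force: 0.0
```

```bash
python3 k.py
```

```text
[0.46127459 0.24425338 0.06355442] [-0.14105286  0.00139185  0.52534997]
scene 414 [0.4458132  0.20658684] 33.78422926861119
0.71 [0.47543283 0.22565562 0.098     ] 33.16857095580361
0.69 [0.59437869 0.26911665 0.098     ] 24.16971590833478
top 0 [nan nan] nank.py:5: RuntimeWarning: Mean of empty slice.
  q=P[m];print(n,m.sum(),q[:,:2].mean(0),np.degrees(np.arctan2(*(q[:,:2].mean(0)-[.427,.194])[::-1])))
  ret = um.true_divide(
```

>>> {"fn": "jog_arm", "kwargs": {"rows": [[[-0.005,0.006,0],0,0],[[-0.005,0.006,0],0,0],[[-0.004,0.004,0],0,0],[[-0.0025,0.002,0],0,0],[[0,0,0],0,0],[[0,0,0],0,0]]}}

```text
time_s: 33.28
ee_pos: [0.4776, 0.2281, 0.0626]
eef_rot: [3.141, 0.0, 1.571]
force: [0.8, -0.2, -0.4]
grip_width: 0.001
grip_force: 0.0
```

```bash
python3 - <<'E'
from h import *
o=get_obs();print(o['ee_pos'],o['force'])
w=shot('scene');P=cloud(w);m=(np.hypot(P[...,0]-.483,P[...,1]-.214)<.016)&(P[...,2]>.088)&(P[...,2]<.105);print('handle',circ(P,m))
for n in('wrist','scene'):
    c=shot(n)
    for r in spot_point('keeper_handle',c)[:2]:
        p=atz(c,r['at'][0]*640,r['at'][1]*480,.098);print(n,r['p'],p,np.degrees(np.arctan2(p[1]-.194,p[0]-.427)))
E
python3 k.py 2>/dev/null
```

```text
[0.47761618 0.22810278 0.06257586] [ 0.83075359 -0.15719913 -0.44591725]
handle (0.47976675629615784, 0.21479521691799164, 0.01177242025732994, array([0.48156056, 0.21366675], dtype=float32), 114)
scene 0.76 [0.48341165 0.21881012 0.098     ] 23.74012964672235
[0.47734723 0.22835186 0.06256645] [ 1.14263555 -1.0412397   0.16833519]
scene 429 [0.44893327 0.20011596] 15.580805042905194
0.84 [0.48274789 0.20854679 0.098     ] 14.624588587932383
top 0 [nan nan] nan
```

I'll back away and measure the handle unobstructed.

>>> {"fn": "jog_arm", "kwargs": {"rows": [[[0.01,-0.005,0],0,0],[[0.01,0,-0.02],0,0],[[0,0,-0.04],0,0],[[0,0,-0.04],0,0],[[0,0,-0.03],0,0],[[0,0,-0.02],0,0],[[-0.03,0,0],0,0],[[-0.04,0,0],0,0],[[-0.02,0,0],0,0],[[0,0,0],0,0],[[0,0,0],0,0]]}}

```text
time_s: 34.65
ee_pos: [0.4723, 0.1583, 0.2128]
eef_rot: [3.141, -0.0, 1.57]
force: [-0.0, 0.0, -0.8]
grip_width: 0.0006
grip_force: 0.0
```

```bash
cat > kk.py <<'E'
from h import *
o=get_obs();print(o['ee_pos'])
for n in('wrist','top','scene'):
    c=shot(n);P=cloud(c);m=(np.hypot(P[...,0]-.484,P[...,1]-.214)<.02)&(P[...,2]>.092)&(P[...,2]<.105)
    if m.sum()>9:print(n,'handle',circ(P,m))
    for r in spot_point('keeper_handle',c)[:1]: print(r['p'],atz(c,r['at'][0]*640,r['at'][1]*480,.098))
    m=(np.abs(P[...,2]-.078)<.004)&(np.hypot(P[...,0]-.45,P[...,1]-.202)<.045);q=P[m][:,:2]
    if len(q)>30: d=np.linalg.svd(q-q.mean(0),full_matrices=0)[2][0];print('bar',q.mean(0),np.degrees(np.arctan2(d[1],d[0]))%180)
    m=(P[...,2]>.009)&(P[...,2]<.019);m=m.astype(np.uint8);k,l,s,ce=cv2.connectedComponentsWithStats(m)
    b=(m>0)&(np.hypot(P[...,0]-.47,P[...,1]-.21)<.1)
    i=np.bincount(l[b]).argmax();print('base',cv2.minAreaRect(P[l==i][:,:2].astype(np.float32)*1000))
E
python3 kk.py
```

```text
[0.47234752 0.15833942 0.21281832]
wrist handle (0.4843875467777252, 0.21151801943778992, 0.0067974478006362915, array([0.48431462, 0.21170163], dtype=float32), 279)
0.95 [0.48532886 0.21202082 0.098     ]
bar [0.44804814 0.20070041] 17.838341217417906
base ((463.24029541015625, 205.04415893554688), (149.5601043701172, 95.68418884277344), 16.930850982666016)
top handle (0.48434978723526, 0.21153537929058075, 0.00711597828194499, array([0.4844901 , 0.21221443], dtype=float32), 70)
0.8 [0.48443659 0.21611558 0.098     ]
bar [0.44841629 0.20132582] 18.4413281071121
base ((463.5911865234375, 205.53329467773438), (149.95533752441406, 96.17383575439453), 16.88512420654297)
scene handle (0.4842347800731659, 0.21087567508220673, 0.007281600497663021, array([0.48339415, 0.21088856], dtype=float32), 64)
0.9 [0.48459826 0.21306653 0.098     ]
bar [0.449159   0.20041489] 16.227711816644785
base ((462.78558349609375, 206.21514892578125), (151.145263671875, 94.71842956542969), 15.529365539550781)
```

The keeper is closed: the handle is at (0.4844, 0.2115), within 0.6 mm of the spindle. Now to the stop button for the clockwise twist.

>>> {"fn": "jog_arm", "kwargs": {"rows": [[[0.03,0.03,0],-7,0.03],[[0.03,0.03,0],0,0.06],[[0.03,0.03,0],0,0.08],[[0.03,0.03,0],0,0.08],[[0.03,0.03,0],0,0.08],[[0,0,0],-7,0.08],[[0,0,0],-7,0.08],[[0,0,0],-7,0.08],[[0,0,0],-7,0.08],[[0,0,0],-7,0.08],[[0,0,0],-7,0.08],[[0,0,0],-7,0.08]]}}

```text
time_s: 35.95
ee_pos: [0.6042, 0.3198, 0.2122]
eef_rot: [-3.141, -0.0, 2.555]
force: [0.7, 0.6, -0.9]
grip_width: 0.0773
grip_force: 0.0
```

>>> {"fn": "jog_arm", "kwargs": {"rows": [[[0,0,0],-7,0.08],[[0,0,0],-7,0.08],[[0,0,0],-7,0.08],[[0,0,0],-7,0.08],[[0,0,0],-7,0.08],[[0,0,0],-7,0.08],[[0,0,0],-7,0.08],[[0,0,0],-7,0.08],[[0,0,0],-7,0.08],[[0,0,0],-7,0.08],[[0,0,0],-7,0.08],[[0,0,0],-7,0.08]]}}

```text
time_s: 36.95
ee_pos: [0.6042, 0.3198, 0.2122]
eef_rot: [3.141, -0.0, -2.262]
force: [0.6, 0.1, 0.7]
grip_width: 0.0801
grip_force: 0.0
```

```bash
cat > cap.py <<'E'
from h import *
o=get_obs();print(o['ee_pos'],np.degrees(o['eef_rot'][2]))
for n in('wrist','top','scene'):
    c=shot(n);P=cloud(c);m=(np.hypot(P[...,0]-.624,P[...,1]-.31)<.03)&(P[...,2]>.05)&(P[...,2]<.078)
    if m.sum()>9:print(n,circ(P,m))
    m=(np.hypot(P[...,0]-.624,P[...,1]-.31)<.008)&(P[...,2]<.1);print('cap z',np.median(P[m][:,2]) if m.any() else 0)
E
python3 cap.py; python3 -c "
from h import *
plan(.624,.3098,.022,232)"
```

```text
[0.6041858  0.31979922 0.21216483] -129.60642615878444
wrist (0.6251716017723083, 0.30963021516799927, 0.020449843257665634, array([0.62398773, 0.30861816], dtype=float32), 1606)
cap z 0.06103093011554389
cap z 0
scene (0.6251386404037476, 0.3098571002483368, 0.021251626312732697, array([0.62257695, 0.30712754], dtype=float32), 356)
cap z 0.06302461832914746
tool shift [-0.0053 -0.0215  0.1903] turn -2.1
```

>>> {"fn": "jog_arm", "kwargs": {"rows": [[[-0.0057,-0.022,0],-2,0.08],[[0,0,0.035],0,0.08],[[0,0,0.035],0,0.08],[[0,0,0.035],0,0.08],[[0,0,0.035],0,0.08],[[0,0,0.025],0,0.08],[[0,0,0.015],0,0.08],[[0,0,0.008],0,0.08],[[0,0,0],0,0.08],[[0,0,0],0,0.08]]}}

```text
time_s: 37.93
ee_pos: [0.6253, 0.3097, 0.0253]
eef_rot: [-3.141, 0.001, -2.236]
force: [1.7, 0.7, 0.7]
grip_width: 0.0802
grip_force: 0.0
```

```bash
python3 cap.py; python3 -c "
from h import *
plan(.6245,.3097,.023,232)"
```

```text
[0.62526099 0.30970257 0.02534308] -128.08793365673972
wrist (0.6249991059303284, 0.3098909258842468, 0.02082875184714794, array([0.62353987, 0.30733222], dtype=float32), 6066)
cap z 0.06109396265848763
cap z 0
scene (0.624217689037323, 0.3093532621860504, 0.0210022684186697, array([0.62245536, 0.3071093 ], dtype=float32), 359)
cap z 0.06274657637751113
tool shift [0.0008 0.0009 0.0033] turn -0.0
```

>>> {"fn": "jog_arm", "kwargs": {"rows": [[[0,0,0.002],0,0.08],[[0,0,0],0,0.03],[[0,0,0],0,0.03],[[0,0,0],0,0.03],[[0,0,0],0,0.03],[[0,0,0],0,0.03],[[0,0,0],0,0.03],[[0,0,0],0,0.03],[[0,0,0],0,0.03]], "squeeze": 15}}

```text
time_s: 38.83
ee_pos: [0.6248, 0.3096, 0.0226]
eef_rot: [3.141, -0.0, -2.234]
force: [-1.1, 0.9, 1.0]
grip_width: 0.0379
grip_force: 15.0
```

>>> {"fn": "jog_arm", "kwargs": {"rows": [[[0,0,-0.0005],3.2,0.03],[[0,0,-0.0005],3.2,0.03],[[0,0,-0.0005],3.2,0.03],[[0,0,-0.0005],3.2,0.03],[[0,0,-0.0005],3.2,0.03],[[0,0,-0.0005],3.2,0.03],[[0,0,-0.0005],3.2,0.03],[[0,0,-0.0005],3.2,0.03],[[0,0,0],0,0.03]]}}

```text
time_s: 39.58
ee_pos: [0.6247, 0.3096, 0.0266]
eef_rot: [3.141, -0.0, -2.683]
force: [-2.0, 2.3, 0.5]
grip_width: 0.0386
grip_force: 15.0
```

```bash
python3 cap.py; python3 -c "
from h import *
o=get_obs();print(o['force'],o['moment'])"
```

```text
[0.6247148  0.30964394 0.02659552] -153.72953768793755
wrist (0.6177247166633606, 0.3069923222064972, 0.028831688687205315, array([0.6216891 , 0.30815423], dtype=float32), 7953)
cap z 0.06505688800835438
cap z 0
scene (0.6170307397842407, 0.30619168281555176, 0.028525011613965034, array([0.6201167 , 0.30860138], dtype=float32), 444)
cap z 0.06648844277708843
[-3.07085055  1.83599052  0.15979823] [ 0.51838303  0.61885266 -0.00854013]
```

The cap rose 4 mm as expected. I'll carry on with the second half plus a little extra.

>>> {"fn": "jog_arm", "kwargs": {"rows": [[[0,0,-0.0005],3.2,0.03],[[0,0,-0.0005],3.2,0.03],[[0,0,-0.0005],3.2,0.03],[[0,0,-0.0005],3.2,0.03],[[0,0,-0.0005],3.2,0.03],[[0,0,-0.0005],3.2,0.03],[[0,0,-0.0005],3.2,0.03],[[0,0,-0.0005],3.2,0.03],[[0,0,0],1,0.03],[[0,0,0],1,0.03],[[0,0,0],0,0.03]]}}

```text
time_s: 40.65
ee_pos: [0.6248, 0.3097, 0.0306]
eef_rot: [3.141, -0.0, 3.122]
force: [-4.2, 3.5, 0.9]
grip_width: 0.0385
grip_force: 15.0
```

```bash
python3 cap.py; python3 -c "
from h import *
o=get_obs();print(o['force'],o['moment'])"
```

```text
[0.62475737 0.30965925 0.03057258] 178.87313658168318
wrist (0.6167090535163879, 0.3101166784763336, 0.028955917805433273, array([0.62145656, 0.30978101], dtype=float32), 7681)
cap z 0.06904191669335984
cap z 0
scene (0.6196993589401245, 0.309072345495224, 0.029183106496930122, array([0.61605847, 0.31001133], dtype=float32), 277)
cap z 0.07046073964950783
[-4.32635731  3.89757156  2.10225886] [0.68121597 0.75401247 0.28955614]
```

>>> {"fn": "jog_arm", "kwargs": {"rows": [[[0,0,0],1,0.03],[[0,0,0],1,0.03],[[0,0,0],0,0.03]]}}

```text
time_s: 41.05
ee_pos: [0.625, 0.3096, 0.0306]
eef_rot: [3.141, 0.0, 3.086]
force: [-2.6, 4.5, 0.0]
grip_width: 0.0381
grip_force: 15.0
```

>>> {"fn": "jog_arm", "kwargs": {"rows": [[[0,0,0],0,0.08],[[0,0,0],0,0.08],[[0,0,0],0,0.08],[[0,0,0],0,0.08],[[0,0,0],0,0.08],[[0,0,0],0,0.08],[[0,0,-0.02],0,0.08],[[0,0,-0.035],0,0.08],[[0,0,-0.04],0,0.08],[[0.03,0,-0.04],0,0.08],[[0.04,0,-0.02],0,0.08],[[0.04,0,0],0,0.08]]}}

```text
time_s: 42.05
ee_pos: [0.5234, 0.3154, 0.1819]
eef_rot: [3.138, 0.006, 3.085]
force: [0.8, 1.9, 0.2]
grip_width: 0.0799
grip_force: 0.0
```

>>> {"fn": "jog_arm", "kwargs": {"rows": [[[0.04,0,0],0,0.08],[[0.03,0,0],0,0.08],[[0,0,0],0,0.08],[[0,0,0],0,0.08],[[0,0,0],0,0.08]]}}

```text
time_s: 42.47
ee_pos: [0.4536, 0.319, 0.1779]
eef_rot: [3.141, 0.001, 3.086]
force: [-0.8, 0.1, -0.2]
grip_width: 0.0799
grip_force: 0.0
```

```bash
python3 cap.py; python3 kk.py; python3 -c "
from h import *
t=shot('top');s=shot('scene');save(np.hstack([s['image'][200:440,200:440].repeat(2,0).repeat(2,1)[:,:400],t['image'][:,220:620]]),'end.png')"
```

```text
[0.45360588 0.31903754 0.17790119] 176.81313023978038
wrist (0.6301523447036743, 0.3095322251319885, 0.018309935927391052, array([0.630744  , 0.30944785], dtype=float32), 547)
cap z 0.06897514694443058
top (0.625244140625, 0.309944748878479, 0.020503737032413483, array([0.62445426, 0.3104881 ], dtype=float32), 496)
cap z 0.07020747074157846
scene (0.6261743307113647, 0.30901038646698, 0.021814044564962387, array([0.6222116 , 0.30666062], dtype=float32), 378)
cap z 0.07066693516422862
[0.4537991  0.31875924 0.17720214]
wrist handle (0.4846484065055847, 0.21186161041259766, 0.0070881289429962635, array([0.4837639 , 0.21239097], dtype=float32), 327)
0.77 [0.48239172 0.21252894 0.098     ]
bar [0.44769887 0.20149114] 18.124775462843004
base ((463.2549743652344, 205.41497802734375), (149.5749969482422, 95.69625854492188), 17.267654418945312)
top handle (0.4849243760108948, 0.2113904356956482, 0.007092467043548822, array([0.48491022, 0.21166065], dtype=float32), 62)
0.46 [0.48239387 0.21221071 0.098     ]
bar [0.47693558 0.20564248] 34.99317237834461
base ((463.53662109375, 205.39779663085938), (150.04685974121094, 95.97789001464844), 17.035829544067383)
scene handle (0.4834452271461487, 0.21112290024757385, 0.006694136653095484, array([0.48344126, 0.21128136], dtype=float32), 61)
0.58 [0.48430884 0.21700232 0.098     ]
bar [0.4486969  0.20016879] 16.473403296524765
base ((462.6944885253906, 206.265625), (152.25823974609375, 94.52169036865234), 15.703536987304688)
```

View pics/end.png

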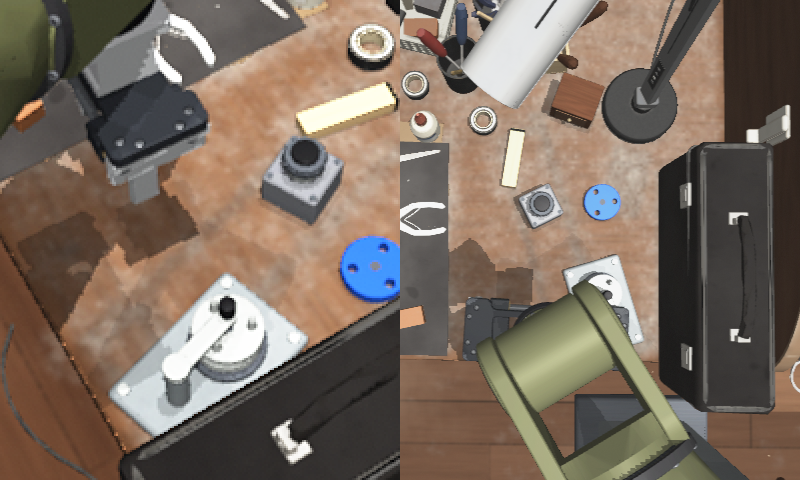

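The final picture shows the stack on the hub under the closed keeper at (228,305), and the button up at 70 mm at (303,155). The sanding block, pliers and blue disc are where they were, and the gripper is clear of everything. Handing in.

```bash
python3 -c "
from station import *
print(hand_in())"
```

```text
the job is handed in; nothing more can be done
None
```

The job is handed in at about 42 s: the stop was pressed and latched, both steel discs found (no third was seen) went flat onto the studs, the keeper is back over the hub, and the button was twisted fully up; hand-in returned no verdict.

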